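New cell for the coffee-corner clock

TASK

The coffee corner's wall clock has stopped and lies face down on the counter: give it a new cell. Swing the lid of the oak spares box up and over until it stands open by itself, lift out the stout cell, push its flat end against the coil spring of the clock's holder with the button end raised, then roll the button end down past the retaining lip and let go, so that the cell lies flat and straight in the cradle, button on the contact and held by the spring. Finally lower the lid until the box is shut, never letting it drop, with the slim cell still inside and the other things on the counter left where they are.

Things in the scene. Friction and masses are not known exactly. Their poses are not given: they have to be found in the camera images.
- lid_pull (a point): middle of the round steel bar of the D-pull on the front edge of the oak spares box's lid. Bar 11 mm thick, 80 mm long, along this point's y axis, standing 35 mm off the lid's edge (29 mm free gap behind it); two 8 mm posts join it to the lid 34 mm either side of the middle. It turns with the lid, 177 mm from the hinge line; shut, it is 56 mm above the counter.
- lid_hinge (a point): middle of the lid's hinge line, on the top of the box's back wall, 50 mm above the counter; it does not move. x points from the box's front to its back, y along the hinge line, z up. The pull swings about this line, up and over to the back.
- spares_box: oak spares box, origin under its middle, axes as lid_hinge: 140 mm deep (x), 230 mm wide (y), 50 mm high without the lid, 7 mm walls, floor and divider. The divider halves the width, making two compartments 126 mm deep and 104 mm wide, their centres 56 mm either side of the middle, inner floor 7 mm above the counter. The box does not move.
- lid (a joint): angle of the lid (rad): 0 shut, growing as the front edge swings up and back. The lid is a 10 mm oak board of about 0.22 kg on a free hinge: left alone it drops shut below about 1.5, and beyond that it falls back on its stop at 1.75, where it stands.
- stout_cell_center (a point): centre of the stout cell: a round dry cell 26.2 mm thick and 50 mm long over all, about 66 g, lying in one of the two compartments (either one). Its x axis runs along the cell from the flat end to the button end; the button is 7 mm wide and stands 1.5 mm out of that end. Dark sleeve, with the third at the button end bright metal.
- stout_cell_button (a point): tip of the stout cell's button, 25 mm from the cell's centre along its x axis.
- slim_cell_center (a point): centre of the slim cell, 14.5 mm thick and 50.5 mm long, same dress as the stout one, lying in the other compartment. It stays there.
- clock: round wall clock lying face down, 260 mm across, origin under its middle; it does not move. Steel bezel 30 mm high round a metal back 14 mm above the counter, with a 56 mm square movement case, 30 mm high, in the middle and the grey plastic cell holder between that and the bezel, on the -x side.
- seat (a point): where the centre of the fitted cell lies, in the clock's cell holder, 31 mm above the counter and 72 mm from the clock's middle. x runs along the cradle from coil spring to button contact, y across it, z up. The cradle floor is 13.1 mm below. Sloping cheeks 8 mm high centre the cell near its ends; in the 30 mm between them nothing stands above the floor for 45 mm to either side.
- lip (a point): middle of the lower front edge of the retaining lip on the button wall: 21.5 mm from the seat along +x and 15 mm above it, 28 mm over the cradle floor. The lip is 18 mm wide and slopes up and back (+x) at 50 degrees to 35 mm over the floor, so a cell pressed on it from above is cammed towards the spring. The fitted cell's end lies under it.
- contact (a point): middle of the brass button contact on the face of the button wall (30 mm high over the floor), 25.3 mm from the seat along +x.
- spring_tip (a point): front face of the coil spring's tip, a 9 mm disc at the seat's height; free it stands 19 mm from the seat on the -x side, 17 mm in front of the spring wall, which is 21 mm high over the cradle floor. It moves along x only.
- spring (a joint): how far the coil spring is pressed in (m): 0 free, about 0.006 with a cell fitted, 0.0145 at most; 300 N/m. About 0.010 is needed for a level cell to pass the lip.
- screwdriver_grip (a point): handle of a screwdriver, 160 mm long and 26 mm thick, lying between clock and box; leave alone.
- sugar_jar: round glass sugar jar, 64 mm across and 85 mm high, origin under its middle; leave alone.
- cup: white coffee cup, 80 mm across and 62 mm high, origin under its middle; leave alone.
- milk_jug: steel milk jug, 76 mm across and 95 mm high, origin under its middle; leave alone.
- water_bottle: green glass water bottle, 62 mm across and 200 mm high, origin under its middle; leave alone.
- spoon_grip (a point): handle of a spoon, 170 mm long, lying on the counter; leave alone.

How it is judged:
By the outcome, as a careful person would: the job done as asked, in the order asked, and still so for the second after the job is handed in, with the robot touching nothing.
It also fails if it takes over 70 s, if anything falls off the work surface, if the arm or the gripper's body presses on something with over 40 N, if the wrist force passes 120 N, or if a joint passes its speed limit or range.

ROBOT

A 6-joint arm with a two-finger parallel gripper is mounted at the origin on the work surface. World frame = base frame: x ahead of the robot, y to its left, z up, the work surface at z = 0. Lengths are in m, angles in rad, forces in N, time in s.
With the tool pointing down it reaches from about 0.25 to 0.725 m from the base axis. Payload 4 kg.
Tool frame: the origin (TCP) lies where the fingers leave the gripper's body, on its centre line; the fingertips stand 73 mm ahead of it and the grasp point (between the pads) lies 54 mm ahead of it (bot.tips_ahead is the z of the fingertips in the tool frame, in m); z points along the fingers, y is the direction in which the jaws open and shut (so a half turn about z gives the same grasp; the last joint's range is limited). The gripper opens to 85 mm and grips with 20 to 120 N. Pads are 22 mm wide; open, the fingers measure 114 mm over their backs; the gripper's body (76 mm by 85 mm) begins 54 mm behind the grasp point. The pads swing forward as they close: fully open they stand 13 mm farther back than shut.
Start: joints at [1.348, 0.241, 0.005, 1.335, 0, 1.571], TCP at [0.11, 0.488, 0.304] pointing down, gripper open.
Joint ranges: [-2.72, 2.72], [-1.05, 1.87], [-1.09, 1.28], [-1.99, 2.15], [-1.42, 1.44], [-3.14, 3.14]. Speed limits (rad/s): [2.79, 2.79, 3.14, 3.14, 3.14, 3.14].

INTERFACE

Orientations are given as a unit quaternion [x, y, z, w].
In Python, from workcell import readout, camera, get_calibration, order, bot gives the robot as it stands.
- The arm moves only by the tool send_rows, never from a script. Its argument "moves" is a list of rows, each a list of 3 entries, a list of its own where there are three numbers: the shift along the tool's x, y, z in mm, then the turn, a rotation vector about the tool's x, y, z in rad, then the finger opening in mm, from 0 to 85.4. In form: [[[dx, dy, dz], [ax, ay, az], grip], ...]. A call has 1 to 12 rows; each row is the pose to reach, as a shift and turn from the pose measured when the call began, along the tool's axes at that moment; what a row does not reach only later rows make up. A row lasts 1/12 s, in which the tool goes at most 41.7 mm and 7.16 degrees, less where a joint would pass 70% of its speed; a pose out of reach is approached as far as the arm can. A call with a gripper value outside its range is refused whole. The fingers move at their own pace and stop on an object; the grip force is fixed at half the most. Time passes only in rows, so rows that repeat a pose let the fingers close. It gives the time, the measured TCP pose, the force and the opening at its end, in the units of the state.
- readout.get_obs(): the state, without advancing time (a new reading comes with each control period).
- camera(name): name is "side" or "top"; returns the picture (384x512x3 uint8, red, green, blue); there is no depth.
- get_calibration(name): a dict with "fx", "fy", "cx", "cy" (pixels), "R" (3x3) and "t" (3): a world point X has camera coordinates R X + t. Camera axes: x right, y down, z forward; pixel columns grow to the right and rows downward; lengths in m; the calibration is good to about 2 mm. A picture is of the moment at which its call begins. get_calibration takes no time and is no camera call.
- order.job_done(): hands the job in, once; it reports no verdict.
The state is a dict: "clock": time; "joint_pos": joint angles; "joint_vel": joint speeds; "tau": joint torques, N m; "eef_pos": TCP position; "tool_rot": TCP orientation; "ft_force": force on the tool from outside, world axes, zero at the start; "ft_torque": the same for the moment, N m; "grip_width": finger opening in m.
Only numpy, scipy, OpenCV 4.12 (cv2) and the standard library are available. Lean on these libraries where they do the work, as an engineer would, in place of code of your own. Each camera call takes 0.05 s, during which the arm holds its last target. There are 200 camera calls.

## Working session

There is one attempt and no reset: what is moved stays moved. The work goes in short steps, Python scripts to look and compute and a tool call to move; the robot and the scene stay as the last step left them, time stands still between calls to the robot, and variables do not carry over. Pictures are saved under pics/ and viewed, about 8 in all and at most 12, crops included, and the job is handed in when it is done.

Besides the shell and the picture viewer there is one more tool, called after ">>>" in YAML: its name, and indented under it one key for each argument. send_rows: Moves the arm, as the interface text tells. Its arguments: {"type":"object","properties":{"moves":{"type":"array","items":{"type":"array"}}},"required":["moves"]}

```bash
ls; mkdir -p pics; python3 - <<'E'
from workcell import readout,camera,get_calibration
import cv2,numpy as np
print(readout.get_obs())
for n in("top","side"):
    cv2.imwrite(f"pics/{n}0.png",cv2.resize(camera(n)[:,:,::-1],(800,600),interpolation=cv2.INTER_CUBIC)); c=get_calibration(n); print(n,c, -np.array(c["R"]).T@np.array(c["t"]))
E
```

```text
pics
{'clock': 0.0, 'joint_pos': array([1.34799548e+00, 2.41452720e-01, 3.72300356e-03, 1.33523754e+00,
       2.36564850e-05, 1.57080238e+00]), 'joint_vel': array([0.00126438, 0.00174584, 0.00117027, 0.0005275 , 0.0005624 ,
       0.00114743]), 'tau': array([-1.11177935e-03, -3.72318578e+01,  2.52406991e+01,  1.70057552e-02,
       -1.30142826e-04, -1.31085052e-06]), 'eef_pos': array([0.11036722, 0.48716349, 0.30299251]), 'tool_rot': array([ 1.11173105e-01,  9.93800464e-01, -1.07742111e-03, -1.32422859e-04]), 'ft_force': array([-0.44256157, -0.54566698, -0.14786936]), 'ft_torque': array([ 9.78951347e-05, -6.32066242e-02, -3.22030571e-02]), 'grip_width': 0.08522586144389054}
top {'fx': 441.8346049965316, 'fy': 441.8346049965316, 'cx': 258.1173431769193, 'cy': 196.2739846421154, 'R': array([[-0.02782452, -0.9996119 , -0.00135946],
       [-0.97925335,  0.02753086, -0.20076087],
       [ 0.20072038, -0.00425481, -0.97963933]]), 't': array([-0.00372128,  0.56686054,  1.26219486])} [ 0.30164831 -0.01395559  1.35029409]
side {'fx': 348.6595225440828, 'fy': 348.6595225440828, 'cx': 250.46460808469158, 'cy': 187.85903572557902, 'R': array([[ 0.8899243 , -0.45566194,  0.02017259],
       [-0.28572792, -0.59141924, -0.75404432],
       [ 0.35551976,  0.66527849, -0.65651369]]), 't': array([-0.50246456,  0.20698797,  1.19641237])} [ 0.08094943 -0.90248473  0.95167522]
```

View pics/top0.png

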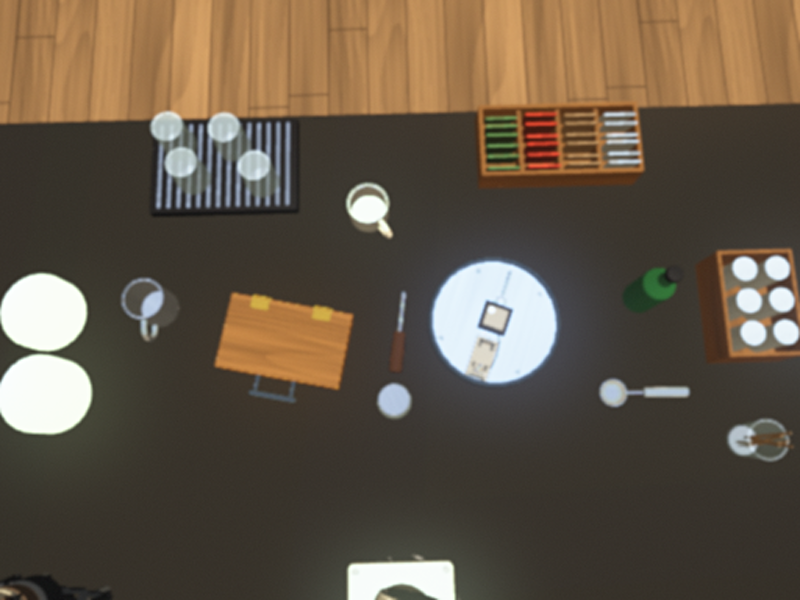

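View pics/side0.png

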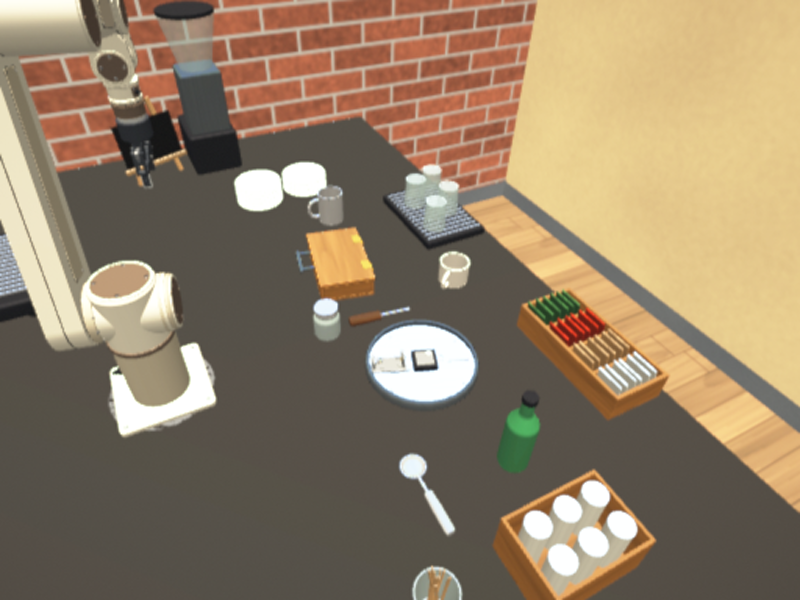

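The top view shows the box (lid corners about (232,293), (353,314), (339,388), (216,367)), the pull near (273,394), the clock at (494,322) and its holder near (482,357). The side view agrees. Next I'll compute positions and zoom on the holder.

```bash
cat > h.py <<'E'
from workcell import readout,camera,get_calibration
import cv2,numpy as np
from scipy.spatial.transform import Rotation as Ro
def K(n):
    c=get_calibration(n); return c,np.array(c["R"]),np.array(c["t"])
def unp(n,u,v,z):
    c,R,t=K(n); d=R.T@np.array([(u-c["cx"])/c["fx"],(v-c["cy"])/c["fy"],1]); o=-R.T@t
    return o+d*(z-o[2])/d[2]
def prj(n,X):
    c,R,t=K(n); p=R@np.array(X)+t; return np.array([c["fx"]*p[0]/p[2]+c["cx"],c["fy"]*p[1]/p[2]+c["cy"]])
def crop(n,u0,v0,w,h,s): # native px
    im=camera(n)[:,:,::-1]; return cv2.resize(im[v0:v0+h,u0:u0+w],None,fx=s,fy=s,interpolation=cv2.INTER_CUBIC)
E
python3 - <<'E'
from h import *
s=512/800
def P(u,v,z): return unp("top",(u+.5)*s-.5,(v+.5)*s-.5,z)
L=[P(*p,.06) for p in[(232,293),(353,314),(339,388),(216,367)]]
for l in L: print("lid",l.round(4))
print(np.linalg.norm(L[0]-L[1]),np.linalg.norm(L[1]-L[2]), np.mean(L,0))
for nm,p in dict(pull=(273,394,.056),pl=(250,391,.056),pr=(295,399,.056),clk=(494,322,.03),case=(495,317,.03),hold=(482,357,.03),jar=(394,400,.085),scr=(398,352,.013),bottle=(640,290,.1)).items(): print(nm,P(*p).round(4))
# holder zoom top + side
a=crop("top",270,160,95,92,6); b=crop("side",225,195,90,92,6)
h=min(a.shape[0],b.shape[0]); o=np.hstack([a[:h],b[:h]]); o=cv2.resize(o,(800,int(h*800/o.shape[1]))); print(o.shape, 800/1110*6)
cv2.imwrite("pics/z1.png",o)
E
```

```text
lid [0.6026 0.3084 0.06  ]
lid [0.555  0.0771 0.06  ]
lid [0.4153 0.105  0.06  ]
lid [0.461  0.3353 0.06  ]
0.23611399373687503 0.14248654561177443 [0.50848862 0.20644631 0.06      ]
pull [0.408  0.2286 0.056 ]
pl [0.4147 0.2716 0.056 ]
pr [0.3975 0.1875 0.056 ]
clk [ 0.5374 -0.1945  0.03  ]
case [ 0.5472 -0.197   0.03  ]
hold [ 0.4697 -0.1677  0.03  ]
jar [0.3885 0.0028 0.085 ]
scr [ 0.4863 -0.0064  0.013 ]
bottle [ 0.5776 -0.4592  0.1   ]
(397, 800, 3) 4.324324324324325
```

View pics/z1.png

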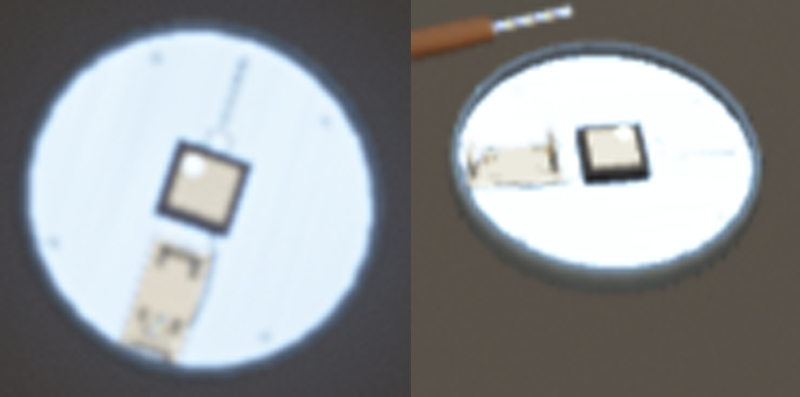

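The zoom shows the holder running radially from the movement case (about (180,240)) to the bezel ((150,355)). Which end has the spring isn't clear because the picture is overexposed, so I'll take a closer, contrast-stretched crop.

```bash
python3 - <<'E'
from h import *
def st(n,u,v,w,h,s):
    im=camera(n)[:,:,::-1].astype(float)[v:v+h,u:u+w].min(2)
    im=cv2.resize(im,None,fx=s,fy=s,interpolation=cv2.INTER_CUBIC)
    return np.clip((im-90)/(255-90),0,1)**2.2*255
a=st("top",293,200,40,50,10); b=st("side",232,218,40,50,10)
cv2.imwrite("pics/z2.png",np.hstack([a,b]).astype(np.uint8))
# model projections for the two hypotheses
u=np.array([.469-.5412,-.1677+.1955]);u/=np.linalg.norm(u);print(u,np.degrees(np.arctan2(-u[1],-u[0])))
# clock circle & case center from segmentation
im=camera("top"); m=(im.min(2)>140).astype(np.uint8); n,l,s,c=cv2.connectedComponentsWithStats(m)
for i in range(1,n):
    if 3000<s[i,4] and 280<c[i][0]<350: print(s[i],c[i]); cs,_=cv2.findContours((l==i).astype(np.uint8),0,1); e=cv2.fitEllipse(max(cs,key=len));print(e, unp("top",*e[0],.014),unp("top",*e[0],.03))
hs=im[...,0].astype(int)-im[...,2]; m=((hs>55)&(im[...,0]>110)).astype(np.uint8); m[:, :120]=0;m[:,240:]=0;m[:170]=0;m[270:]=0
cs,_=cv2.findContours(m,0,1); r=cv2.minAreaRect(max(cs,key=cv2.contourArea)); print(r,[unp("top",*p,.06).round(4) for p in cv2.boxPoints(r)])
E
```

```text
[-0.93321229  0.35932551] -21.05877894557088
[ 277  167   79   78 4531] [315.88236592 205.78128448]
((315.9223937988281, 205.61647033691406), (76.0147933959961, 79.39905548095703), 121.4660873413086) [ 0.54115306 -0.19653222  0.014     ] [ 0.53828537 -0.19434616  0.03      ]
((181.4811248779297, 216.9339599609375), (81.88553619384766, 51.29364013671875), 10.619654655456543) [array([0.4615, 0.3398, 0.06  ]), array([0.6125, 0.3156, 0.06  ]), array([0.5596, 0.0749, 0.06  ]), array([0.4108, 0.1044, 0.06  ])]
```

View pics/z2.png

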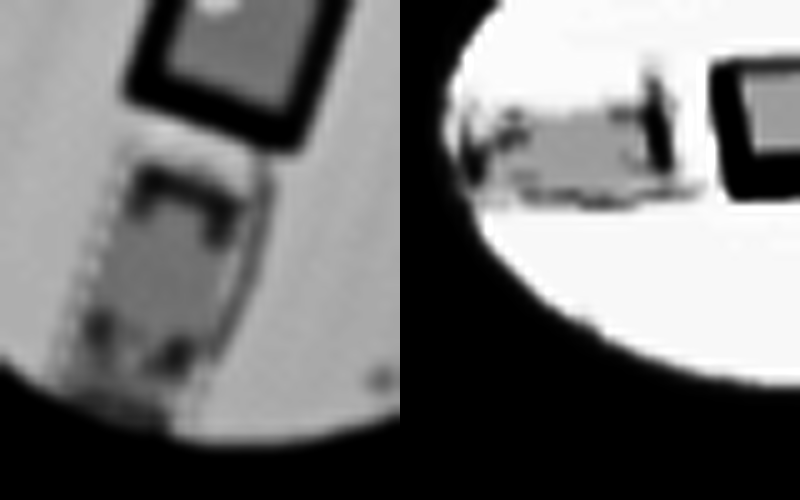

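The spring is at the outer (bezel) end: the wall there stands off from the cheeks, while the inner wall adjoins them. So the seat's x axis points to the clock's middle. Pictures viewed: 4. Next I'll approach the lid pull.

```bash
cat >> h.py <<'E'
def rot(az,tilt=0,ax=None):
    # jaw (tool y) at azimuth az deg; tool x = y x z ; tilt: turn (deg) about tool y
    y=np.array([np.cos(np.radians(az)),np.sin(np.radians(az)),0]); z=np.array([0,0,-1.])
    return Ro.from_matrix(np.c_[np.cross(y,z),y,z])*Ro.from_euler("y",tilt,degrees=True)
def plan(g,R,ahead=.054):
    o=readout.get_obs(); Rc=Ro.from_quat(o["tool_rot"]); tcp=np.array(g)-R.apply([0,0,ahead])
    d=Rc.inv().apply(tcp-o["eef_pos"])*1e3; r=(Rc.inv()*R).as_rotvec()
    print("shift",d.round(1),"turn",r.round(3),"rows",max(np.linalg.norm(d)/41.7,np.degrees(np.linalg.norm(r))/7.16).round(1))
def st():
    o=readout.get_obs(); R=Ro.from_quat(o["tool_rot"])
    print("t",o["clock"].round(2) if hasattr(o["clock"],"round") else o["clock"],"q",o["joint_pos"].round(3),"\ng",(o["eef_pos"]+R.apply([0,0,.054])).round(4),"y",R.apply([0,1,0]).round(3),"z",R.apply([0,0,1]).round(3),"F",o["ft_force"].round(1),"M",o["ft_torque"].round(2),"w",round(o["grip_width"]*1e3,1))
E
python3 - <<'E'
from h import *
from workcell import bot
print(bot.tips_ahead); st()
plan([.406,.229,.15],rot(-11.5)); plan([.406,.229,.15],rot(168.5))
E
```

```text
0.0726
t 0.35 q [ 1.348  0.241  0.005  1.335 -0.     1.571] 
g [0.1105 0.4875 0.2497] y [ 0.221  0.975 -0.001] z [-0.    -0.001 -1.   ] F [-0.5 -0.2  0. ] M [-0.03 -0.05  0.  ] w 85.2
shift [-345.3 -186.8   99.8] turn [-0.     0.     1.549] rows 12.4
shift [-345.3 -186.8   99.8] turn [-0.    -0.    -1.593] rows 12.7
```

>>> send_rows:
  moves:
    - [[-345,-187,100],[0,0,1.549],26]
    - [[-345,-187,100],[0,0,1.549],26]
    - [[-345,-187,100],[0,0,1.549],26]
    - [[-345,-187,100],[0,0,1.549],26]
    - [[-345,-187,100],[0,0,1.549],26]
    - [[-345,-187,100],[0,0,1.549],26]
    - [[-345,-187,100],[0,0,1.549],26]
    - [[-345,-187,100],[0,0,1.549],26]
    - [[-345,-187,100],[0,0,1.549],26]
    - [[-345,-187,100],[0,0,1.549],26]
    - [[-345,-187,100],[0,0,1.549],26]
    - [[-345,-187,100],[0,0,1.549],26]

```text
clock: 1.35
eef_pos: [0.4068, 0.2271, 0.2031]
tool_rot: [0.762, 0.647, -0.001, 0.0]
ft_force: [0.0, 0.4, 0.3]
grip_width: 0.0259
```

```bash
python3 - <<'E'
from h import *
from workcell import bot
print(bot.tips_ahead)
st(); plan([.406,.229,.056],rot(-11.5))
a=crop("top",130,150,110,130,4.5); b=crop("side",170,120,80,130,4.5)
cv2.imwrite("pics/p5.png",np.hstack([a,b])); print(np.hstack([a,b]).shape)
E
```

```text
0.0726
t 1.35 q [ 0.509  0.247 -0.262  1.064 -0.     2.243] 
g [0.4067 0.227  0.1491] y [ 0.987 -0.162 -0.001] z [-0.001 -0.001 -1.   ] F [0.  0.4 0.3] M [ 0.01  0.04 -0.03] w 25.9
shift [ 1.9 -1.  93.1] turn [-0.001  0.001  0.038] rows 2.2
(585, 855, 3)
```

View pics/p5.png

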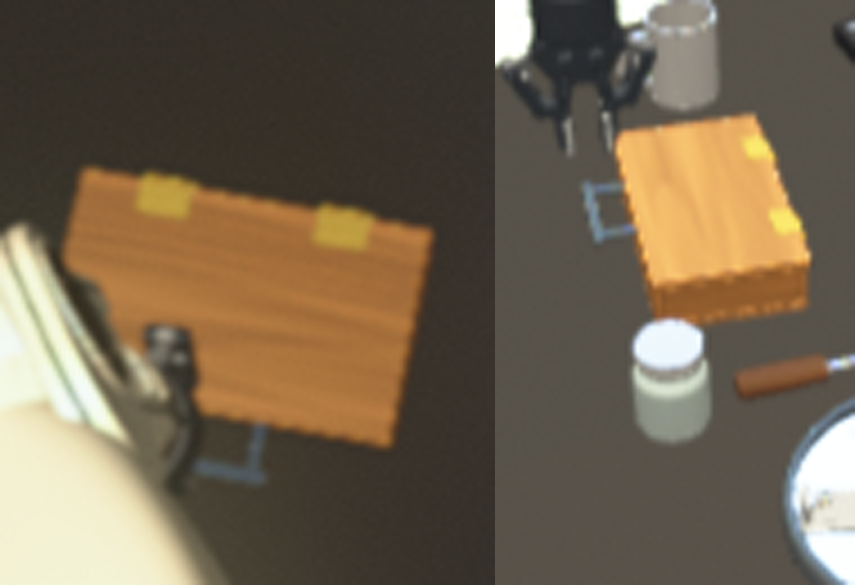

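The gripper is above the pull. In the side crop the bar runs from (587,183) to (600,240). I'll check its middle against the estimate.

```bash
python3 - <<'E'
from h import *
for u,v in[(587,183),(600,240),(593.5,211)]: print(unp("side",170+(u-495)/4.5-.4,120+v/4.5-.4,.056).round(4))
print("top right end",unp("top",130+265/4.5-.4,150+477/4.5-.4,.056).round(4))
# side lid corners
for u,v in[(617,142),(755,115),(808,265),(652,290)]: print("lid",unp("side",170+(u-495)/4.5-.4,120+v/4.5-.4,.06).round(4))
plan([.406,.229,.056],rot(-11.5))
E
```

```text
[0.415  0.2777 0.056 ]
[0.3962 0.1905 0.056 ]
[0.4057 0.2338 0.056 ]
top right end [0.3963 0.1879 0.056 ]
lid [0.4627 0.3235 0.06  ]
lid [0.6038 0.3083 0.06  ]
lid [0.549  0.0719 0.06  ]
lid [0.4115 0.1    0.06  ]
shift [ 0.8 -0.  93.5] turn [-0.     0.001  0.047] rows 2.2
```

>>> send_rows:
  moves:
    - [[1,0,30],[0,0,0.04],26]
    - [[1,0,60],[0,0,0.04],26]
    - [[1,0,80],[0,0,0.04],26]
    - [[1,0,94],[0,0,0.04],26]
    - [[1,0,94],[0,0,0.04],26]
    - [[1,0,94],[0,0,0.04],20]
    - [[1,0,94],[0,0,0.04],14]
    - [[1,0,94],[0,0,0.04],8]
    - [[1,0,94],[0,0,0.04],8]
    - [[1,0,94],[0,0,0.04],8]

```text
clock: 2.28
eef_pos: [0.4044, 0.2298, 0.1103]
tool_rot: [0.771, 0.636, -0.001, -0.002]
ft_force: [-5.4, 2.4, -1.4]
grip_width: 0.0089
```

```bash
python3 - <<'E'
from h import *
st()
E
```

```text
t 2.2833 q [ 0.515  0.359 -0.388  0.827  0.003  2.278] 
g [0.4042 0.2299 0.0563] y [ 0.982 -0.19  -0.004] z [-0.004  0.001 -1.   ] F [-5.4  2.4 -1.4] M [ 0.48  1.05 -0.15] w 8.9
```

```bash
python3 - <<'E'
import numpy as np
for t in [.03,.07,.12,.18,.24,.3,.36,.42,.48,.54,.6]+list(np.arange(.7,1.75,.1))+[1.72]: print(round(t,2),np.round(177*(np.cos(.034)-np.cos(t+.034)),1),np.round(-177*(np.sin(t+.034)-np.sin(.034)),1))
E
```

```text
0.03 0.3 -5.3
0.07 0.9 -12.4
0.12 2.0 -21.1
0.18 3.9 -31.6
0.24 6.5 -41.9
0.3 9.7 -52.0
0.36 13.5 -61.9
0.42 17.8 -71.6
0.48 22.8 -81.0
0.54 28.3 -90.1
0.6 34.3 -98.8
0.7 45.5 -112.5
0.8 58.0 -125.1
0.9 71.6 -136.3
1.0 86.4 -146.1
1.1 102.0 -154.4
1.2 118.4 -161.0
1.3 135.4 -166.0
1.4 152.8 -169.3
1.5 170.4 -170.9
1.6 188.1 -170.6
1.7 205.7 -168.6
1.72 209.1 -168.0
```

>>> send_rows:
  moves:
    - [[0,0,-5],[0,0,0],8]
    - [[0,1,-12],[0,0,0],8]
    - [[0,2,-21],[0,0,0],8]
    - [[0,4,-32],[0,0,0],8]
    - [[0,6.5,-42],[0,0,0],8]
    - [[0,10,-52],[0,0,0],8]
    - [[0,13.5,-62],[0,0,0],8]
    - [[0,18,-72],[0,0,0],8]
    - [[0,23,-81],[0,0,0],8]
    - [[0,28,-90],[0,0,0],8]
    - [[0,34,-99],[0,0,0],8]
    - [[0,34,-99],[0,0,0],8]

```text
clock: 3.28
eef_pos: [0.4374, 0.2229, 0.212]
tool_rot: [0.771, 0.636, -0.001, -0.003]
ft_force: [-7.5, -1.5, 2.2]
grip_width: 0.0087
```

```bash
python3 - <<'E'
from h import *
st()
E
```

```text
t 3.2833 q [ 0.469  0.286 -0.182  1.106  0.005  2.232] 
g [0.4371 0.223  0.158 ] y [ 0.982 -0.19  -0.006] z [-0.006  0.002 -1.   ] F [-7.5 -1.5  2.2] M [-0.09  1.74 -0.16] w 8.7
```

>>> send_rows:
  moves:
    - [[0,5,-5],[0,0,0],8]
    - [[0,11,-11],[0,0,0],8]
    - [[0,23,-24],[0,0,0],8]
    - [[0,36,-35],[0,0,0],8]
    - [[0,51,-45],[0,0,0],8]
    - [[0,67,-53.5],[0,0,0],8]
    - [[0,83,-60],[0,0,0],8]
    - [[0,100,-65],[0,0,0],8]
    - [[0,118,-68],[0,0,0],8]
    - [[0,125,-69],[0,0,0],8]
    - [[0,125,-69],[0,0,0],8]

```text
clock: 4.2
eef_pos: [0.5633, 0.1967, 0.2839]
tool_rot: [0.772, 0.635, 0.0, 0.0]
ft_force: [-1.8, -4.4, 8.4]
grip_width: 0.0089
```

```bash
python3 - <<'E'
from h import *
st()
a=crop("top",100,120,140,140,3); b=crop("side",160,70,110,140,3)
cv2.imwrite("pics/p6.png",np.hstack([a,b]))
E
```

```text
t 4.2 q [ 0.336  0.442  0.241  1.369 -0.     2.101] 
g [0.5634 0.1967 0.2299] y [ 0.981 -0.193  0.001] z [ 0.001  0.    -1.   ] F [-1.8 -4.4  8.4] M [-1.02  0.5  -0.23] w 8.9
```

View pics/p6.png

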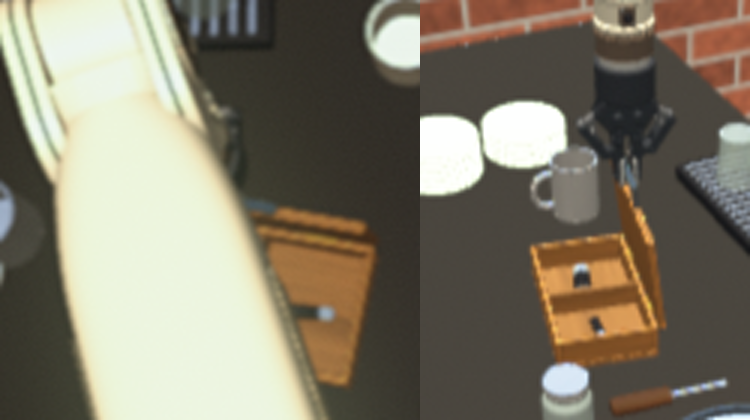

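>>> send_rows:
  moves:
    - [[0,10,0],[0,0,0],8]
    - [[0,20,0],[0,0,0],8]
    - [[0,30,1],[0,0,0],8]
    - [[0,40,2],[0,0,0],8]
    - [[0,44,2],[0,0,0],8]
    - [[0,44,2],[0,0,0],8]
    - [[0,44,2],[0,0,0],20]
    - [[0,44,2],[0,0,0],30]
    - [[0,44,2],[0,0,0],30]
    - [[0,44,-30],[0,0,0],30]
    - [[0,44,-60],[0,0,0],30]
    - [[0,44,-60],[0,0,0],30]

```text
clock: 5.3
eef_pos: [0.6068, 0.1892, 0.3509]
tool_rot: [0.772, 0.636, 0.005, 0.002]
ft_force: [-0.2, 0.5, 0.6]
grip_width: 0.03
```

```bash
python3 - <<'E'
from h import *
st()
plan([.45,.0,.26],rot(-11.5))
E
```

```text
t 5.3 q [ 0.302  0.509  0.519  1.569 -0.     2.066] 
g [0.6074 0.1894 0.2969] y [ 0.981 -0.192  0.01 ] z [ 0.011  0.003 -1.   ] F [-0.2  0.5  0.6] M [-0.   -0.01 -0.01] w 30.0
shift [-216.  -117.9   34.5] turn [ 0.01  -0.005  0.008] rows 6.0
```

>>> send_rows:
  moves:
    - [[-320,-200,0],[0,0,0],60]
    - [[-320,-200,0],[0,0,0],60]
    - [[-320,-200,0],[0,0,0],60]
    - [[-320,-200,0],[0,0,0],60]
    - [[-320,-200,0],[0,0,0],60]
    - [[-320,-200,0],[0,0,0],60]
    - [[-320,-200,0],[0,0,0],60]
    - [[-320,-200,0],[0,0,0],60]
    - [[-320,-200,0],[0,0,0],60]
    - [[-320,-200,0],[0,0,0],60]

```text
clock: 6.13
eef_pos: [0.3446, -0.0897, 0.3476]
tool_rot: [0.774, 0.633, 0.004, 0.003]
ft_force: [-0.6, 1.0, 0.0]
grip_width: 0.0598
```

```bash
python3 - <<'E'
from h import *
st()
a=crop("top",130,175,75,80,5.3); b=crop("side",190,120,75,80,5.3)
cv2.imwrite("pics/p7.png",np.hstack([a,b])); print(a.shape)
E
```

```text
t 6.1333 q [-0.257 -0.071 -0.227  1.405  0.004  1.514] 
g [ 0.3451 -0.0896  0.2936] y [ 0.98  -0.199  0.01 ] z [ 0.011  0.001 -1.   ] F [-0.6  1.   0. ] M [ 0.08  0.03 -0.02] w 59.8
(424, 398, 3)
```

View pics/p7.png

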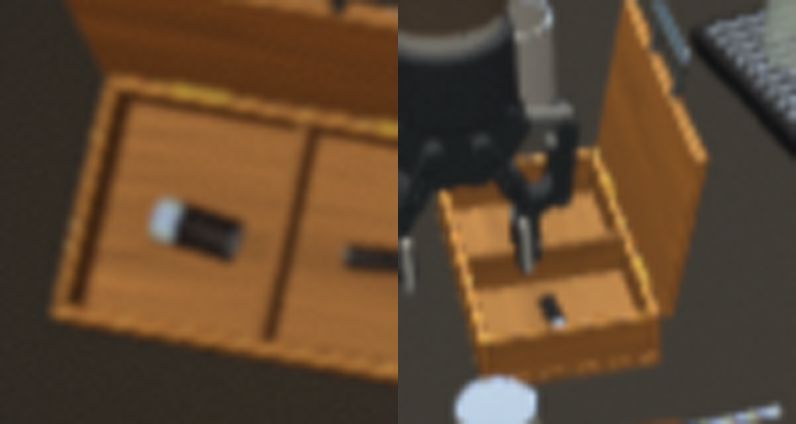

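The lid stands open. The stout cell lies in the left compartment, button end at (152,219) and flat end at (241,240) in the top crop, with the button towards +y. The slim cell is in the right one. Next I'll segment it for accuracy.

```bash
python3 - <<'E'
from h import *
im=camera("top"); hsv=cv2.cvtColor(im,cv2.COLOR_RGB2HSV)
x0,y0,x1,y1=154,207,178,226
sub=im[y0:y1,x0:x1].astype(int); d=sub[...,0]-sub[...,2]
w=np.clip((d.astype(float)*-1+60)/50,0,1); 
m=(cv2.resize(w,None,fx=8,fy=8,interpolation=cv2.INTER_CUBIC)>.5).astype(np.uint8)
cs,_=cv2.findContours(m,0,1); c=max(cs,key=cv2.contourArea); r=cv2.minAreaRect(c); print(r)
b=(cv2.boxPoints(r)+.5)/8-.5+[x0,y0]
W=np.array([unp("top",*p,.0201) for p in b]); print(W.round(4), W.mean(0).round(4))
e=[np.linalg.norm(W[i]-W[i-1]) for i in range(2)]; print(np.round(e,4))
print(d)
st()
E
```

```text
((101.69999694824219, 90.39999389648438), (138.1915283203125, 62.929317474365234), 18.434947967529297)
[[0.5127 0.2902 0.0201]
 [0.5356 0.283  0.0201]
 [0.5173 0.2329 0.0201]
 [0.4946 0.2402 0.0201]] [0.515  0.2616 0.0201]
[0.0532 0.0239]
[[100 100  99 100  99  99  99  99 100  99  99 100 100 100 100 101 102 100
  100 101 101 103 103 103]
 [ 98  97  96  97  97  96  97  97  97  96  97  97  99  98  97  97  99  97
   99  99  99 101 102 101]
 [100  99  98  98  98  98  97  99  97  97  96  97  97  97  97  97  97  97
   98  99 100 100 100 100]
 [103 103 101 101 101 100  98  99  99 100  99  98  98  97  98  97  98  97
  100  99  99  98  99  99]
 [102 101 101 103 102  99  89  84  85  91  96  97  99  97  96  98  97  98
   97  98  96  98  97  98]
 [ 99  99  98  98  93  76  54  43  48  60  72  83  91  95  95  96  96  95
   96  96  95  96  96  95]
 [ 96  95  96  95  78  42  10   1   8  18  35  52  68  78  84  90  93  94
   95  97  95  95  95  97]
 [ 96  97  98  90  58  11 -19 -25 -18  -6   7  20  32  44  53  67  77  84
   91  94  96  97  97  97]
 [ 98  98  97  84  42  -8 -33 -35 -29 -18  -4   7  10
[... 540 characters left out ...]
 47  78  89]
 [ 99  97  96  97  93  84  74  67  60  54  46  37  28  21  15   9   9   9
    7   8  24  59  83  89]
 [ 94  95  93  94  96  94  93  91  90  83  77  69  61  50  40  27  20  14
   10  18  43  72  87  89]
 [ 92  93  92  92  93  94  96  96  95  95  93  91  89  83  72  61  52  38
   28  39  63  85  91  90]
 [ 95  95  93  93  93  94  94  95  94  95  97  96  97  96  94  89  84  73
   65  70  83  94  96  94]
 [ 98  97  98  96  95  95  95  96  94  95  96  95  96  97  98  97  96  93
   91  92  96  98  99  98]]
t 6.2833 q [-0.247 -0.065 -0.222  1.402  0.006  1.518] 
g [ 0.3498 -0.0865  0.2936] y [ 0.981 -0.193  0.013] z [ 0.014  0.003 -1.   ] F [-0.4  0.1 -0.4] M [ 0.01 -0.01  0.05] w 59.9
```

The cell measures 53 × 24 mm at (0.515, 0.2616), axis azimuth about 70° with the button at +y, which fits the given 50 × 26 mm.

```bash
python3 - <<'E'
from h import *
plan([.515,.2616,.20],rot(160.2),.063)
plan([.515,.2616,.20],rot(80),.063)
E
```

```text
shift [373.3  94.4  88. ] turn [ 0.01   0.018 -2.99 ] rows 23.9
shift [373.3  94.4  88. ] turn [ 0.014  0.006 -1.591] rows 12.7
```

>>> send_rows:
  moves:
    - [[373,94,0],[0.014,0.006,-1.5],60]
    - [[373,94,0],[0.014,0.006,-1.5],60]
    - [[373,94,0],[0.014,0.006,-1.5],60]
    - [[373,94,0],[0.014,0.006,-1.5],60]
    - [[373,94,0],[0.014,0.006,-1.5],60]
    - [[373,94,0],[0.014,0.006,-1.5],60]
    - [[373,94,0],[0.014,0.006,-1.5],60]
    - [[373,94,0],[0.014,0.006,-1.5],60]
    - [[373,94,0],[0.014,0.006,-1.5],60]
    - [[373,94,0],[0.014,0.006,-1.5],60]
    - [[373,94,0],[0.014,0.006,-1.5],60]
    - [[373,94,0],[0.014,0.006,-1.5],60]

```text
clock: 7.28
eef_pos: [0.5132, 0.2653, 0.3491]
tool_rot: [0.126, 0.992, 0.0, -0.001]
ft_force: [0.5, -1.0, 0.3]
grip_width: 0.0601
```

```bash
python3 - <<'E'
from h import *
st();plan([.515,.2616,.12],rot(160.2),.063)
E
```

```text
t 7.2833 q [4.770e-01 3.890e-01 3.280e-01 1.511e+00 1.000e-03 7.300e-01] 
g [0.5132 0.2654 0.2951] y [0.25  0.968 0.   ] z [-0.002  0.001 -1.   ] F [ 0.5 -1.   0.3] M [-0.07 -0.01  0.07] w 60.1
shift [ -2.9  -3.2 166.1] turn [ 2.000e-03 -1.000e-03 -1.478e+00] rows 11.8
```

>>> send_rows:
  moves:
    - [[-3,-3,20],[0,0,-1.478],60]
    - [[-3,-3,20],[0,0,-1.478],60]
    - [[-3,-3,20],[0,0,-1.478],60]
    - [[-3,-3,40],[0,0,-1.478],60]
    - [[-3,-3,60],[0,0,-1.478],60]
    - [[-3,-3,80],[0,0,-1.478],60]
    - [[-3,-3,100],[0,0,-1.478],60]
    - [[-3,-3,120],[0,0,-1.478],60]
    - [[-3,-3,140],[0,0,-1.478],60]
    - [[-3,-3,160],[0,0,-1.478],60]
    - [[-3,-3,166],[0,0,-1.478],60]
    - [[-3,-3,166],[0,0,-1.478],60]

```text
clock: 8.28
eef_pos: [0.5132, 0.2637, 0.1794]
tool_rot: [-0.579, 0.815, 0.001, -0.003]
ft_force: [-0.3, 0.3, -0.3]
grip_width: 0.0596
```

```bash
python3 - <<'E'
from h import *
st();plan([.515,.2616,.0201],rot(160.2),.063)
E
```

```text
t 8.2833 q [ 0.474  0.475  0.012  1.114  0.002 -0.761] 
g [0.5128 0.2636 0.1254] y [-0.944  0.33   0.006] z [-0.007 -0.002 -1.   ] F [-0.3  0.3 -0.3] M [ 0.04 -0.04 -0.04] w 59.6
shift [ 1.  -2.9 96.3] turn [ 0.006 -0.004  0.01 ] rows 2.3
```

>>> send_rows:
  moves:
    - [[1,-3,35],[0.006,-0.004,0],60]
    - [[1,-3,65],[0.006,-0.004,0],60]
    - [[1,-3,85],[0.006,-0.004,0],60]
    - [[1,-3,96],[0.006,-0.004,0],60]
    - [[1,-3,96],[0.006,-0.004,0],50]
    - [[1,-3,96],[0.006,-0.004,0],40]
    - [[1,-3,96],[0.006,-0.004,0],32]
    - [[1,-3,96],[0.006,-0.004,0],28]
    - [[1,-3,96],[0.006,-0.004,0],24]
    - [[1,-3,96],[0.006,-0.004,0],20]
    - [[1,-3,96],[0.006,-0.004,0],20]
    - [[1,-3,96],[0.006,-0.004,0],20]

```text
clock: 9.28
eef_pos: [0.5163, 0.2624, 0.0855]
tool_rot: [-0.579, 0.815, 0.0, 0.002]
ft_force: [-0.6, 1.3, 6.7]
grip_width: 0.0241
```

```bash
python3 - <<'E'
from h import *
st()
E
```

```text
t 9.2833 q [ 0.47   0.571 -0.102  0.893  0.001 -0.765] 
g [0.5165 0.2626 0.0315] y [-0.944  0.33  -0.002] z [ 0.004  0.003 -1.   ] F [-0.6  1.3  6.7] M [0.24 0.13 0.03] w 24.1
```

>>> send_rows:
  moves:
    - [[0,0,-15],[0,0,0],20]
    - [[0,0,-40],[0,0,0],20]
    - [[0,0,-75],[0,0,0],20]
    - [[0,0,-110],[0,0,0],20]
    - [[0,0,-145],[0,0,0],20]
    - [[0,0,-160],[0,0,0],20]
    - [[0,0,-160],[0,0,0],20]

```text
clock: 9.87
eef_pos: [0.5178, 0.2627, 0.2511]
tool_rot: [-0.579, 0.815, -0.001, 0.007]
ft_force: [1.7, 0.5, -0.2]
grip_width: 0.0237
```

```bash
cat > fit.py <<'E'
from h import *
from scipy.optimize import minimize
S=8
def boxpts(c,yaw,hx,hy,z0,z1):
    a=np.radians(yaw); M=np.array([[np.cos(a),-np.sin(a)],[np.sin(a),np.cos(a)]])
    return [np.r_[M@[i*hx,j*hy]+c,z] for i in(-1,1) for j in(-1,1) for z in(z0,z1)]
def render(n,p,roi,offs=(0,0)):
    u,v,w,h=roi
    P=np.array([prj(n,X) for X in boxpts(p[:2],p[2],.028,.028,.014,.030)])-[u,v]+offs
    m=np.zeros((h*S,w*S),np.uint8); cv2.fillPoly(m,[cv2.convexHull(((P+.5)*S*16).astype(np.int32))],255,shift=4)
    return cv2.GaussianBlur(cv2.resize(m,(w,h),interpolation=cv2.INTER_AREA).astype(float)/255,(0,0),.7)
d={}
for n,roi in(("top",(302,188,30,30)),("side",(257,218,32,26))):
    im=camera(n).astype(float).min(2); u,v,w,h=roi; s=im[v:v+h,u:u+w]; d[n]=(roi,s); 
# case region: fill the bright label inside the dark frame
T={}
for n,(roi,s) in d.items():
    w=np.clip((200-s)/120,0,1); b=(w>.5).astype(np.uint8); cs,_=cv2.findContours(b,0,1); c=max(cs,key=cv2.contourArea)
    f=np.zeros_like(b); cv2.drawContours(f,[c],-1,1,-1); er=cv2.erode(f,np.ones((3,3),np.uint8)); k=np.maximum(w,er)*cv2.dilate(f,np.ones((3,3),np.uint8)); T[n]=k
    print(n,cv2.minAreaRect(c),k.sum())
for use in(["top"],["side"],["top","side"]):
    f=lambda p:sum(((render(n,p,d[n][0])-T[n])**2).sum() for n in use)
    best=min((minimize(f,[.543,-.197,y],method="Nelder-Mead",options=dict(initial_simplex=[[.543,-.197,y],[.550,-.197,y],[.543,-.190,y],[.543,-.197,y+6]],xatol=1e-5)) for y in(-25,-15)),key=lambda r:r.fun)
    print(use,best.x.round(4),best.fun.round(2))
E
python3 fit.py; python3 -c "from h import *; st()"
```

```text
top ((14.44999885559082, 15.149999618530273), (18.024980545043945, 19.60611915588379), 18.43494987487793) 348.675
side ((14.0, 12.5), (13.0, 16.0), 90.0) 108.775
['top'] [  0.5474  -0.1967 -21.3427] 1.41
t 9.9667 q [ 4.690e-01  4.210e-01  1.080e-01  1.252e+00  1.000e-03 -7.650e-01] 
g [0.5161 0.262  0.1919] y [-0.944  0.33  -0.003] z [ 0.005  0.003 -1.   ] F [-0.1  0.5 -1.6] M [-0.04  0.04 -0.01] w 24.2Traceback (most recent call last):
  File "fit.py", line 23, in <module>
    best=min((minimize(f,[.543,-.197,y],method="Nelder-Mead",options=dict(initial_simplex=[[.543,-.197,y],[.550,-.197,y],[.543,-.190,y],[.543,-.197,y+6]],xatol=1e-5)) for y in(-25,-15)),key=lambda r:r.fun)
  File "fit.py", line 23, in <genexpr>
    best=min((minimize(f,[.543,-.197,y],method="Nelder-Mead",options=dict(initial_simplex=[[.543,-.197,y],[.550,-.197,y],[.543,-.190,y],[.543,-.197,y+6]],xatol=1e-5)) for y in(-25,-15)),key=lambda r:r.fun)
              ~~~~~~~~^^^^^^^^^^^^^^^^^^^^^^^^^^^^^^^^^^^^^^^^^^^^^^^^^^^^^^^^^^^^^^^^^^^^^^^^^^^^^^^^^^^^^^^^^^^^^^^^^^^^^^^^^^^^^^^^^^^^^^^^^^^^^^^^^^^^^^^^^^^^^^^^
   
[... 263 characters left out ...]
[n])**2).sum() for n in use)
               ~~~^^^^^^^^^^^^^^^^^^^^^^^^^^^^^^^^^^^^^^^^^^^^^^^^^^^^
  File "fit.py", line 22, in <genexpr>
    f=lambda p:sum(((render(n,p,d[n][0])-T[n])**2).sum() for n in use)
                     ~~~~~~^^^^^^^^^^^^^
  File "fit.py", line 9, in render
    P=np.array([prj(n,X) for X in boxpts(p[:2],p[2],.028,.028,.014,.030)])-[u,v]+offs
                ~~~^^^^^
  File "h.py", line 10, in prj
    c,R,t=K(n); p=R@np.array(X)+t; return np.array([c["fx"]*p[0]/p[2]+c["cx"],c["fy"]*p[1]/p[2]+c["cy"]])
          ~^^^
  File "h.py", line 5, in K
    c=get_calibration(n); return c,np.array(c["R"]),np.array(c["t"])
ValueError: time passes only in moves, steps and waits
```

```bash
python3 - <<'E'
import re
s=open('h.py').read()
s=s.replace("def K(n):\n","import functools\n@functools.lru_cache\ndef K(n):\n"); open('h.py','w').write(s)
E
cat > ov.py <<'E'
from h import *
def overlay(n,roi,s,cands,fn):
    u,v,w,h=roi; im=camera(n)[v:v+h,u:u+w,::-1].astype(float); im=255*np.clip((im-60)/195,0,1)**1.8
    im=cv2.resize(im.astype(np.uint8),None,fx=s,fy=s,interpolation=cv2.INTER_CUBIC)
    for (cx,cy,yaw),col in cands:
        a=np.radians(yaw); ex=np.array([np.cos(a),np.sin(a),0]); ey=np.array([-np.sin(a),np.cos(a),0]); seat=np.array([cx,cy,.031])-.072*ex
        W=lambda q:seat+q[0]*ex*1e-3+q[1]*ey*1e-3+np.array([0,0,q[2]*1e-3])
        L=[[(25.3,-9,-13),(25.3,-9,17),(25.3,9,17),(25.3,9,-13),(25.3,-9,-13)],[(21.5,-9,15),(21.5,9,15)],[(-36,-9,-13),(-36,-9,8),(-36,9,8),(-36,9,-13)],[(-15,-12,-13),(15,-12,-13),(15,12,-13),(-15,12,-13),(-15,-12,-13)],[(-19,-4.5,0),(-19,4.5,0)],
           [(44,-28,-1),(44,28,-1),(100,28,-1),(100,-28,-1),(44,-28,-1)],[(44,-28,-1),(44,-28,-17),(44,28,-17),(44,28,-1)]]
        for r,z in((130,-1),(130,-31)): L.append([(72+r*np.cos(t),r*np.sin(t),z) for t in np.linspace(0,6.2832,60)])
        for l in L:
            p=np.array([(prj(n,W(q))-[u,v]+.5)*s-.5 for q in l]); cv2.polylines(im,[np.round(p*16).astype(np.int32)],False,col,1,cv2.LINE_AA,4)
    return im
E
python3 - <<'E'
from ov import *
print(unp("top",316.45,203.15,.03),unp("top",308.4,227.6,.02),unp("top",308.4,227.6,.026))
c=[((.5397,-.196,-21.3),(0,0,255)),((.546,-.1967,-21.3),(0,170,0))]
a=overlay("top",(272,160,90,92),4.4,c,0);b=overlay("side",(225,200,90,92),4.4,c,0)
cv2.imwrite("pics/p8.png",np.hstack([a,b]));print(a.shape)
E
```

```text
[ 0.54585282 -0.1963613   0.03      ] [ 0.47311612 -0.16928107  0.02      ] [ 0.47234275 -0.16858051  0.026     ]
(405, 396, 3)
```

View pics/p8.png

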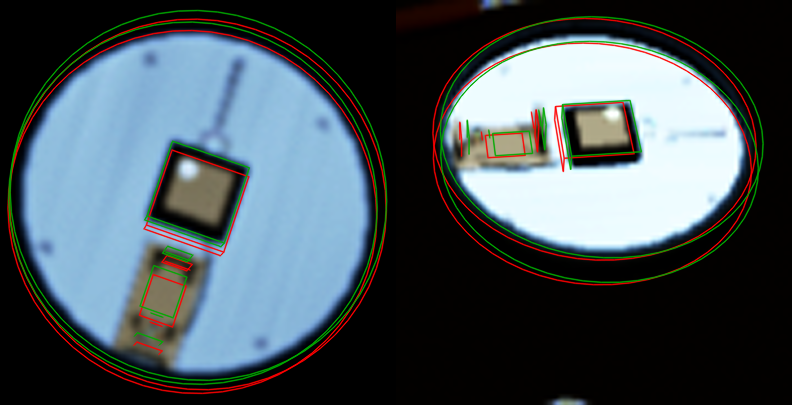

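The overlay shows the case fitting the green outline (x≈0.546), while the bezel and cradle sit nearer the red one (x≈0.540). The case is probably taller than I assumed, so I'll triangulate it from both views.

```bash
python3 - <<'E'
from h import *
from scipy.optimize import least_squares
res={}
for n,roi in(("top",(272,160,90,92)),("side",(225,200,90,92))):
    u,v,w,h=roi; im=camera(n)[v:v+h,u:u+w].astype(int)
    tan=((im[...,0]-im[...,2])>(0 if n=="top" else 8)).astype(np.uint8)
    k,l,s,c=cv2.connectedComponentsWithStats(tan)
    for i in range(1,k):
        if s[i,4]>15: 
            x,y,ww,hh,A=s[i]; print(n,s[i],(c[i]+[u,v]).round(2))
    hs=np.clip((np.array(im).min(2)<120),0,1).astype(np.uint8)
E
```

```text
top [   0    0   90   92 2411] [316.85 204.39]
top [ 36  35  18  17 195] [316.95 203.5 ]
top [ 27  56  19  27 326] [307.94 228.8 ]
side [   0    0   90   92 4789] [269.6 254.5]
side [40 25 13  9 94] [271.05 229.21]
side [ 13  27  22  11 149] [248.87 233.01]
```

```bash
python3 - <<'E'
from h import *
from scipy.optimize import least_squares
for nm,a,b,g in(("label",(316.6,203.2),(271.05,229.21),.03),("holder",(307.94,228.8),(248.87,233.0),.025)):
    f=lambda X:np.r_[prj("top",X)-a,prj("side",X)-b]
    r=least_squares(f,[.54,-.19,.03]); print(nm,r.x.round(4),f(r.x).round(2))
    for z in(.014,.022,.03,.044): print(z,unp("top",*a,z)[:2].round(4),unp("side",*b,z)[:2].round(4))
E
```

```text
label [ 0.5459 -0.1971  0.0271] [-0.03  0.1   0.12 -0.03]
0.014 [ 0.5486 -0.199 ] [ 0.5521 -0.1871]
0.022 [ 0.5472 -0.1979] [ 0.548  -0.1932]
0.03 [ 0.5457 -0.1968] [ 0.544  -0.1993]
0.044 [ 0.5431 -0.1949] [ 0.537  -0.2099]
holder [ 0.4707 -0.1685  0.0148] [ 0.05 -0.19 -0.22  0.05]
0.014 [ 0.4703 -0.1684] [ 0.4719 -0.168 ]
0.022 [ 0.4693 -0.1675] [ 0.4686 -0.1743]
0.03 [ 0.4682 -0.1665] [ 0.4652 -0.1805]
0.044 [ 0.4665 -0.1649] [ 0.4594 -0.1915]
```

Estimates agree within about 3 mm: seat near (0.4755, -0.170), axis -21°. I'll refine along x by touching the spring. Now I'll carry the cell to a tilted hover.

```bash
cat >> h.py <<'E'
SEAT=np.array([.4755,-.1698,.031]); AX=-21.; AH=.0654; OFF=.0012 # OFF: tool ahead of cell centre along cell x
def cellpose(phi,f,zp=0,lat=0):
    a=np.radians(AX); ex=np.array([np.cos(a),np.sin(a),0]); ey=np.array([-np.sin(a),np.cos(a),0]); p=np.radians(phi)
    cx=np.cos(p)*ex+np.sin(p)*np.array([0,0,1]); R=rot(AX+90,-phi)
    g=SEAT+f*1e-3*ex+lat*1e-3*ey+np.array([0,0,zp*1e-3])+(.025+OFF)*cx
    return g,R
def cplan(*a):
    g,R=cellpose(*a); print(a,end=" "); plan(g,R,AH)
def cstate():
    o=readout.get_obs(); R=Ro.from_quat(o["tool_rot"]); cx=-R.apply([1,0,0]); a=np.radians(AX); ex=np.array([np.cos(a),np.sin(a),0]); ey=np.array([-np.sin(a),np.cos(a),0])
    P=o["eef_pos"]+R.apply([0,0,AH])-(.025+OFF)*cx-SEAT
    print("phi",np.degrees(np.arcsin(cx[2])).round(1),"az",np.degrees(np.arctan2(cx[1],cx[0])).round(1),"f",(P@ex*1e3).round(1),"lat",(P@ey*1e3).round(1),"zp",(P[2]*1e3).round(1),"Fx",(o["ft_force"]@ex).round(2),"Fy",(o["ft_force"]@ey).round(2),"Fz",o["ft_force"][2].round(2),"w",round(o["grip_width"]*1e3,1),"t",round(float(o["clock"]),2))
E
python3 - <<'E'
from h import *
cplan(45,-10,60); cplan(0,-10,100); R=rot(69,-45); print(R.as_matrix().round(2)); st()
E
```

```text
(45, -10, 60) shift [419.  -67.5  87.1] turn [ 0.627 -0.607  1.51 ] rows 14.0
(0, -10, 100) shift [ 420.6 -121.3   46.5] turn [1.000e-03 0.000e+00 1.601e+00] rows 12.8
[[-0.66  0.36  0.66]
 [ 0.25  0.93 -0.25]
 [-0.71  0.   -0.71]]
t 10.1667 q [ 4.700e-01  4.240e-01  1.060e-01  1.253e+00  1.000e-03 -7.650e-01] 
g [0.5148 0.2615 0.1893] y [-0.944  0.33   0.   ] z [-0.     0.001 -1.   ] F [-0.6 -0.1 -1.5] M [0.01 0.06 0.02] w 24.0
```

>>> send_rows:
  moves:
    - [[420,-121,0],[0,0,1.6],20]
    - [[420,-121,0],[0,0,1.6],20]
    - [[420,-121,0],[0,0,1.6],20]
    - [[420,-121,0],[0,0,1.6],20]
    - [[420,-121,0],[0,0,1.6],20]
    - [[420,-121,0],[0,0,1.6],20]
    - [[420,-121,0],[0,0,1.6],20]
    - [[420,-121,0],[0,0,1.6],20]
    - [[420,-121,0],[0,0,1.6],20]
    - [[420,-121,0],[0,0,1.6],20]
    - [[420,-121,0],[0,0,1.6],20]
    - [[420,-121,0],[0,0,1.6],20]

```text
clock: 11.17
eef_pos: [0.4894, -0.1794, 0.2413]
tool_rot: [0.139, 0.99, -0.0, -0.001]
ft_force: [0.2, 1.0, -0.3]
grip_width: 0.0241
```

```bash
python3 - <<'E'
from h import *
cstate(); cplan(45,-10,50)
E
```

```text
phi -0.1 az -15.9 f -9.8 lat -6.4 zp 144.9 Fx -0.19 Fy 0.95 Fz -0.25 w 24.1 t 11.17
(45, -10, 50) shift [53.3  8.8 95.6] turn [ 0.034 -0.787  0.084] rows 6.3
```

>>> send_rows:
  moves:
    - [[53,9,20],[0.034,-0.787,0.084],20]
    - [[53,9,40],[0.034,-0.787,0.084],20]
    - [[53,9,60],[0.034,-0.787,0.084],20]
    - [[53,9,80],[0.034,-0.787,0.084],20]
    - [[53,9,96],[0.034,-0.787,0.084],20]
    - [[53,9,96],[0.034,-0.787,0.084],20]
    - [[53,9,96],[0.034,-0.787,0.084],20]
    - [[53,9,96],[0.034,-0.787,0.084],20]
    - [[53,9,96],[0.034,-0.787,0.084],20]

```text
clock: 11.92
eef_pos: [0.4373, -0.1551, 0.1429]
tool_rot: [0.168, 0.909, -0.07, 0.375]
ft_force: [-0.5, 0.6, -1.1]
grip_width: 0.0239
```

```bash
python3 - <<'E'
from ov import *
cstate(); cplan(45,-10,12)
c=[((SEAT[0]+.072*np.cos(np.radians(AX)),SEAT[1]+.072*np.sin(np.radians(AX)),AX),(0,170,0))]
def draw(n,roi,s):
    im=crop(n,*roi,s)
    o=readout.get_obs(); R=Ro.from_quat(o["tool_rot"]); C=o["eef_pos"]+R.apply([0,0,AH]); cx=-R.apply([1,0,0]); C=C-OFF*cx
    for k,col in((-.025,(0,0,255)),(.025,(0,255,0))):
        p=(prj(n,C+k*cx)-roi[:2]+.5)*s-.5; cv2.circle(im,tuple(np.round(p).astype(int)),2,col,-1)
    return im
cv2.imwrite("pics/p9.png",np.hstack([draw("top",(285,175,55,75),7),draw("side",(225,180,55,75),7)]))
E
```

```text
phi 44.9 az -21.0 f -13.4 lat 0.0 zp 47.0 Fx -0.72 Fy 0.38 Fz -1.13 w 23.9 t 11.92
(45, -10, 12) shift [22.5 -0.  27.1] turn [-0.    -0.002 -0.   ] rows 0.8
```

View pics/p9.png

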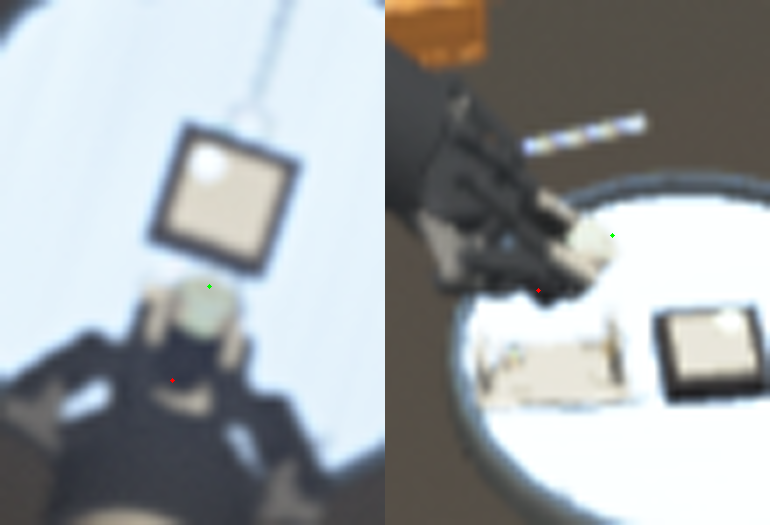

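The cell is held with the bright button end up, about where computed. The side crop confirms the coil spring at the outer end (near (513,354)) and the contact wall near (615,350). I'll compare these with the projected model.

```bash
python3 - <<'E'
from h import *
a=np.radians(AX); ex=np.array([np.cos(a),np.sin(a),0]); ey=np.array([-np.sin(a),np.cos(a),0])
for nm,q in dict(sprtip=(-19,0,0),sprmid=(-27,0,0),wallbaseR=(25.3,-12,-13),walltopR=(25.3,-12,17),walltopL=(25.3,12,17),lip=(21.5,0,15),swall=(-36,0,8),swallR=(-36,-12,8)).items():
    X=SEAT+(q[0]*ex+q[1]*ey)*1e-3+[0,0,q[2]*1e-3]; print(nm,((prj("side",X)-[225,180]+.5)*7-.5+[385,0]).round(0))
X=SEAT; print(((prj("side",X+.001*ex)-prj("side",X))*7))
E
```

```text
sprtip [526. 354.]
sprmid [510. 355.]
wallbaseR [615. 383.]
walltopR [617. 343.]
walltopL [612. 308.]
lip [607. 328.]
swall [493. 345.]
swallR [495. 363.]
[ 1.96916714 -0.13081535]
```

The projected model matches the contact wall and spring to about 1 mm. I'm lowering the tilted cell in front of the spring.

```bash
python3 - <<'E'
from h import *
cplan(45,-13,25);cplan(45,-13,2)
E
```

```text
(45, -13, 25) shift [15.  -0.1 15.4] turn [ 0.    -0.007  0.001] rows 0.5
(45, -13, 2) shift [31.1 -0.1 31.8] turn [ 0.    -0.007  0.001] rows 1.1
```

>>> send_rows:
  moves:
    - [[10,0,10],[0,0,0],20]
    - [[20,0,20],[0,0,0],20]
    - [[26,0,27],[0,0,0],20]
    - [[31,0,32],[0,0,0],20]
    - [[31,0,32],[0,0,0],20]
    - [[31,0,32],[0,0,0],20]

```text
clock: 12.52
eef_pos: [0.4379, -0.1552, 0.0969]
tool_rot: [0.168, 0.91, -0.069, 0.372]
ft_force: [0.4, 1.2, -0.8]
grip_width: 0.0242
```

```bash
python3 - <<'E'
from h import *
for i in range(6): cstate(); camera("top")
cplan(45,-13,0);cplan(45,-19,0)
E
```

```text
phi 44.4 az -20.9 f -13.2 lat 0.1 zp 0.8 Fx -0.06 Fy 1.31 Fz -0.81 w 24.2 t 12.52
phi 44.5 az -20.9 f -12.9 lat 0.1 zp 1.4 Fx -0.65 Fy -0.07 Fz 0.17 w 24.0 t 12.57
phi 44.6 az -20.9 f -12.6 lat 0.1 zp 1.8 Fx 0.21 Fy -0.56 Fz -0.86 w 24.0 t 12.62
phi 44.6 az -20.9 f -12.6 lat 0.1 zp 2.0 Fx 1.46 Fy 0.21 Fz -0.93 w 24.3 t 12.67
phi 44.6 az -21.0 f -12.6 lat 0.1 zp 2.1 Fx 0.08 Fy 0.08 Fz 0.24 w 24.0 t 12.72
phi 44.6 az -20.9 f -12.6 lat 0.2 zp 2.2 Fx 0.35 Fy 0.37 Fz -0.12 w 23.7 t 12.77
(45, -13, 0) shift [ 2.1 -0.1  1.2] turn [ 0.    -0.006  0.001] rows 0.1
(45, -19, 0) shift [ 6.4 -0.1 -3. ] turn [ 0.    -0.006  0.001] rows 0.2
```

>>> send_rows:
  moves:
    - [[2,0,1],[0,0,0],20]
    - [[4,0,-1],[0,0,0],20]
    - [[6,0,-3],[0,0,0],20]
    - [[6,0,-3],[0,0,0],20]
    - [[6,0,-3],[0,0,0],20]

```text
clock: 13.23
eef_pos: [0.4323, -0.153, 0.0963]
tool_rot: [0.168, 0.91, -0.069, 0.374]
ft_force: [1.8, 0.3, -0.2]
grip_width: 0.0242
```

```bash
python3 - <<'E'
from h import *
a=np.radians(AX); ex=np.array([np.cos(a),np.sin(a),0]);F=[]
for i in range(12): o=readout.get_obs();F.append(np.r_[o["ft_force"]@ex,o["ft_force"][2]]); camera("top")
print(np.mean(F,0),np.std(F,0)/3.4); cstate()
for c in[(40,-22.5),(35,-26.5),(30,-28.5),(25,-28.5),(20,-28.5)]: cplan(*c,0)
E
```

```text
[1.06229931 0.17472801] [0.08532461 0.14534348]
phi 44.7 az -21.0 f -19.0 lat 0.1 zp 0.2 Fx 0.16 Fy 0.72 Fz 0.02 w 24.1 t 13.83
(40, -22.5, 0) shift [-2.6 -0.1  0. ] turn [0.    0.081 0.001] rows 0.6
(35, -26.5, 0) shift [-5.2 -0.1  0.2] turn [0.    0.168 0.001] rows 1.3
(30, -28.5, 0) shift [-8.8 -0.1  2.2] turn [0.    0.256 0.001] rows 2.0
(25, -28.5, 0) shift [-13.6  -0.1   6.1] turn [0.    0.343 0.001] rows 2.7
(20, -28.5, 0) shift [-18.   -0.2  10.3] turn [-0.     0.43   0.001] rows 3.4
```

Measured spring force is 1.06 N (about 3.5 mm pressed) where 4.5 mm was predicted, so the geometry holds to about 1 mm. I'm rolling down to 30°.

>>> send_rows:
  moves:
    - [[-1,0,-1],[0,0.03,0],20]
    - [[-2.2,0,-0.5],[0,0.081,0],20]
    - [[-3.5,0,-0.5],[0,0.125,0],20]
    - [[-4.8,0,0],[0,0.168,0],20]
    - [[-6.5,0,1],[0,0.21,0],20]
    - [[-8.5,0,2],[0,0.256,0],20]
    - [[-8.5,0,2],[0,0.256,0],20]
    - [[-8.5,0,2],[0,0.256,0],20]

```text
clock: 14.5
eef_pos: [0.442, -0.1568, 0.1031]
tool_rot: [0.176, 0.949, -0.048, 0.258]
ft_force: [-1.2, 0.8, 9.4]
grip_width: 0.0237
```

```bash
python3 - <<'E'
from h import *
a=np.radians(AX); ex=np.array([np.cos(a),np.sin(a),0]);F=[]
for i in range(10): o=readout.get_obs();F.append(np.r_[o["ft_force"]@ex,o["ft_force"][2]]); camera("top")
print(np.mean(F,0),np.std(F,0)/3.4); cstate()
for c in[(25,-29),(20,-29),(15,-28.7),(10,-28.2),(5,-27.8),(0,-27)]: cplan(*c,0)
E
```

```text
[0.3274779  7.40301452] [0.27193253 0.26125282]
phi 30.4 az -21.0 f -26.3 lat 0.2 zp 1.8 Fx 1.07 Fy -0.58 Fz 6.88 w 24.3 t 15.0
(25, -29, 0) shift [-2.8 -0.2  3. ] turn [-0.     0.094  0.   ] rows 0.8
(20, -29, 0) shift [-8.1 -0.2  6. ] turn [-0.     0.181  0.   ] rows 1.4
(15, -28.7, 0) shift [-13.4  -0.2   9.7] turn [-0.     0.268  0.   ] rows 2.1
(10, -28.2, 0) shift [-18.6  -0.2  13.8] turn [-0.     0.356  0.   ] rows 2.8
(5, -27.8, 0) shift [-23.3  -0.2  18.4] turn [-0.     0.443  0.   ] rows 3.5
(0, -27, 0) shift [-27.9  -0.2  23.5] turn [-0.    0.53  0.  ] rows 4.2
```

The upward 7.4 N with Fx near 0 says the button-end rim is resting on the lip. I'll back off to 36°, press a little further in, then roll down again.

```bash
python3 - <<'E'
from h import *
for c in[(36,-27,1),(36,-29.5,0),(31,-30.3,0),(26,-30.3,0),(21,-30,0),(16,-30,0)]: cplan(*c)
E
```

```text
(36, -27, 1) shift [ 7.6 -0.2 -1.9] turn [ 0.    -0.098  0.   ] rows 0.8
(36, -29.5, 0) shift [10.2 -0.2 -2.3] turn [ 0.    -0.098  0.   ] rows 0.8
(31, -30.3, 0) shift [ 5.1 -0.2 -0.7] turn [ 0.    -0.011  0.   ] rows 0.1
(26, -30.3, 0) shift [-0.5 -0.2  1.7] turn [-0.     0.076  0.   ] rows 0.6
(21, -30, 0) shift [-6.2 -0.2  4.8] turn [-0.     0.164  0.   ] rows 1.3
(16, -30, 0) shift [-11.3  -0.2   8.3] turn [-0.     0.251  0.   ] rows 2.0
```

>>> send_rows:
  moves:
    - [[7.5,0,-3],[0,-0.1,0],20]
    - [[10,0,-2.5],[0,-0.1,0],20]
    - [[10,0,-2.5],[0,-0.1,0],20]
    - [[8,0,-1.5],[0,-0.05,0],20]
    - [[5,0,-0.7],[0,-0.011,0],20]
    - [[2.3,0,0.5],[0,0.03,0],20]
    - [[-0.5,0,1.7],[0,0.076,0],20]
    - [[-0.5,0,1.7],[0,0.076,0],20]
    - [[-0.5,0,1.7],[0,0.076,0],20]

```text
clock: 15.75
eef_pos: [0.4441, -0.1575, 0.1023]
tool_rot: [0.177, 0.958, -0.041, 0.224]
ft_force: [3.1, -0.8, 3.1]
grip_width: 0.0238
```

```bash
cat > fs.py <<'E'
from h import *
import sys
a=np.radians(AX); ex=np.array([np.cos(a),np.sin(a),0]);F=[]
for i in range(8): o=readout.get_obs();F.append(np.r_[o["ft_force"]@ex,o["ft_force"][2],o["ft_torque"]]); camera("top")
print(np.mean(F,0).round(2)); cstate()
for c in eval(sys.argv[1]): cplan(*c)
E
python3 fs.py "[(26,-30.3,0),(21,-30,0),(16,-29.5,0),(11,-29,0),(6,-28,0),(0,-27.5,0)]"
```

```text
[ 3.27  4.31 -0.16 -0.45  0.01]
phi 26.1 az -21.0 f -30.0 lat 0.2 zp 0.3 Fx 4.06 Fy 0.5 Fz 4.45 w 24.6 t 16.15
(26, -30.3, 0) shift [ 0.3 -0.2  0.2] turn [0.    0.002 0.001] rows 0.0
(21, -30, 0) shift [-5.6 -0.2  2.9] turn [0.    0.089 0.001] rows 0.7
(16, -29.5, 0) shift [-11.4  -0.2   6.1] turn [0.    0.176 0.001] rows 1.4
(11, -29, 0) shift [-16.9  -0.2   9.8] turn [-0.     0.263  0.001] rows 2.1
(6, -28, 0) shift [-22.6  -0.2  14.2] turn [-0.     0.351  0.001] rows 2.8
(0, -27.5, 0) shift [-28.2  -0.2  19.6] turn [-0.     0.455  0.001] rows 3.6
```

>>> send_rows:
  moves:
    - [[-2.8,0,1],[0,0.045,0],20]
    - [[-5.6,0,2.4],[0,0.089,0],20]
    - [[-8.5,0,4],[0,0.133,0],20]
    - [[-11.4,0,5.6],[0,0.176,0],20]
    - [[-11.4,0,5.6],[0,0.176,0],20]
    - [[-11.4,0,5.6],[0,0.176,0],20]

```text
clock: 16.65
eef_pos: [0.4545, -0.1615, 0.101]
tool_rot: [0.18, 0.974, -0.025, 0.137]
ft_force: [3.4, -1.4, 3.1]
grip_width: 0.0238
```

```bash
python3 - <<'E'
from h import *
b=crop("side",225,190,55,60,13); cv2.imwrite("pics/p10.png",b[:600,:])
E
python3 fs.py "[(16,-29.5,0),(11,-29,0),(6,-28,0),(0,-27.5,0)]"
```

```text
[ 3.5   1.64 -0.18 -0.45 -0.02]
phi 16.0 az -21.0 f -30.3 lat 0.2 zp 0.3 Fx 4.44 Fy 0.31 Fz 0.78 w 23.9 t 17.1
(16, -29.5, 0) shift [-0.7 -0.2  0.5] turn [-0. -0.  0.] rows 0.0
(11, -29, 0) shift [-6.7 -0.2  3.1] turn [-0.     0.087  0.   ] rows 0.7
(6, -28, 0) shift [-13.1  -0.2   6.4] turn [-0.     0.174  0.   ] rows 1.4
(0, -27.5, 0) shift [-19.6  -0.2  10.8] turn [-0.     0.279  0.   ] rows 2.2
```

View pics/p10.png

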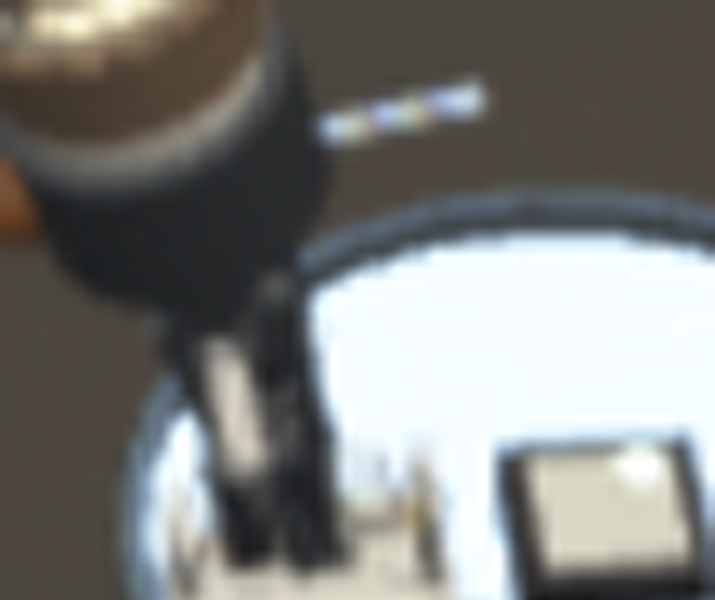

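The cell's bright end (370,490) is just in front of the brass contact (415,510). Forces are modest (Fx 3.5 N, about 11.5 mm of spring), so I'll keep rolling.

>>> send_rows:
  moves:
    - [[-3,0,1],[0,0.044,0],20]
    - [[-6,0,2.6],[0,0.087,0],20]
    - [[-9,0,4.2],[0,0.13,0],20]
    - [[-12.3,0,6],[0,0.174,0],20]
    - [[-12.3,0,6],[0,0.174,0],20]
    - [[-12.3,0,6],[0,0.174,0],20]

```text
clock: 17.6
eef_pos: [0.4674, -0.1665, 0.099]
tool_rot: [0.182, 0.982, -0.01, 0.052]
ft_force: [3.9, -1.2, 3.1]
grip_width: 0.0238
```

```bash
python3 fs.py "[(6,-28.5,0),(3,-28.5,0),(0,-28.5,0),(0,-27,0)]"
```

```text
[ 3.87  2.35 -0.28 -0.69 -0.01]
phi 6.0 az -21.0 f -29.1 lat 0.2 zp 0.3 Fx 3.45 Fy 0.4 Fz 1.44 w 23.9 t 18.0
(6, -28.5, 0) shift [-0.6 -0.2  0.3] turn [-0.  0.  0.] rows 0.0
(3, -28.5, 0) shift [-4.  -0.2  1.8] turn [-0.     0.053  0.   ] rows 0.4
(0, -28.5, 0) shift [-7.3 -0.2  3.4] turn [-0.     0.105  0.   ] rows 0.8
(0, -27, 0) shift [-8.8 -0.2  3.6] turn [-0.     0.105  0.   ] rows 0.8
```

>>> send_rows:
  moves:
    - [[-4,0,1.6],[0,0.053,0],20]
    - [[-7.3,0,3.2],[0,0.105,0],20]
    - [[-7.5,0,3.5],[0,0.108,0],20]
    - [[-7.5,0,3.5],[0,0.108,0],20]
    - [[-7.5,0,3.5],[0,0.108,0],20]

```text
clock: 18.42
eef_pos: [0.4737, -0.1689, 0.0965]
tool_rot: [0.182, 0.983, 0.0, -0.001]
ft_force: [3.2, -0.9, 5.4]
grip_width: 0.0242
```

```bash
python3 fs.py "[(0,-28,0),(0,-26,0),(0,-25,0)]"
```

```text
[ 3.83  4.14 -0.24 -0.62 -0.  ]
phi -0.1 az -21.0 f -28.3 lat 0.2 zp 0.2 Fx 4.68 Fy -0.46 Fz 5.08 w 23.7 t 18.82
(0, -28, 0) shift [-0.2 -0.2  0.2] turn [-0.    -0.002  0.001] rows 0.0
(0, -26, 0) shift [-2.2 -0.2  0.2] turn [-0.    -0.002  0.001] rows 0.1
(0, -25, 0) shift [-3.2 -0.2  0.2] turn [-0.    -0.002  0.001] rows 0.1
```

>>> send_rows:
  moves:
    - [[-1.5,0,0.3],[0,0,0],20]
    - [[-3,0,0.3],[0,0,0],20]
    - [[-4.5,0,0.3],[0,0,0],20]
    - [[-4.5,0,0.3],[0,0,0],20]

```text
clock: 19.15
eef_pos: [0.4748, -0.1693, 0.0958]
tool_rot: [0.182, 0.983, 0.001, -0.005]
ft_force: [-3.0, 1.4, 12.2]
grip_width: 0.0237
```

```bash
python3 fs.py "[(0,-25,0)]"
```

```text
[-3.300e+00  1.154e+01  4.100e-01  1.060e+00  1.000e-02]
phi -0.5 az -21.0 f -27.7 lat 0.2 zp -0.3 Fx -3.68 Fy 0.87 Fz 12.27 w 23.9 t 19.55
(0, -25, 0) shift [-2.1 -0.2 -0.6] turn [-0.    -0.009  0.001] rows 0.1
```

Forward motion stopped after 0.6 mm with the force rising up and back, which points to the lip ramp. The cell may have pitched in the grip, so I'll look.

```bash
python3 - <<'E'
from h import *
def d(n,roi,s):
    im=crop(n,*roi,s); im=(255*(im/255.)**1.5).astype(np.uint8)
    return im
cv2.imwrite("pics/p11.png",np.hstack([d("top",(290,195,40,50),10),d("side",(230,210,40,50),10)]))
E
```

```text
(no output)
```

View pics/p11.png

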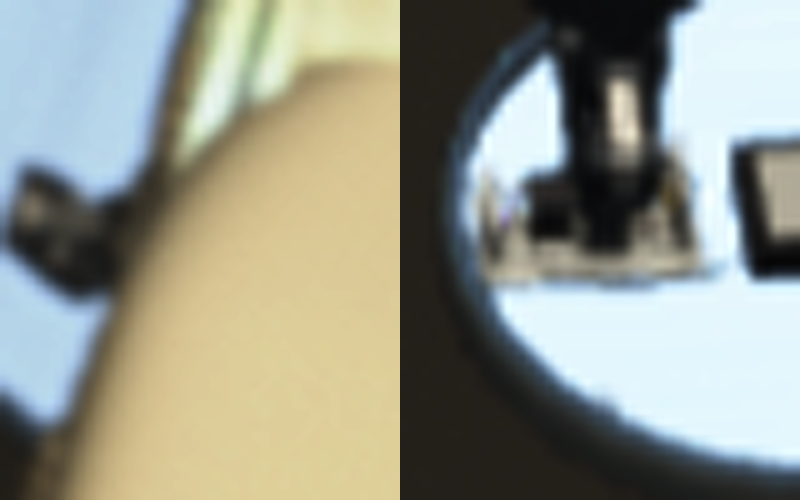

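The side view shows the cell nearly level, flat end at (528,205), about 54 mm from the contact face at 680. So the button is right at the lip edge and probably pitched up a few degrees. I'll back off, roll the button end down further, then ease forward.

```bash
python3 fs.py "[(0,-29,0),(-3,-29,0),(-6,-29,0),(-9,-29,0)]"
```

```text
[-4.030e+00  1.154e+01  3.900e-01  1.070e+00 -1.000e-02]
phi -0.5 az -21.0 f -27.7 lat 0.2 zp -0.3 Fx -3.64 Fy 0.61 Fz 11.89 w 23.8 t 20.05
(0, -29, 0) shift [ 1.9 -0.2 -0.5] turn [-0.    -0.009  0.001] rows 0.1
(-3, -29, 0) shift [-1.5 -0.2  0.9] turn [-0.     0.043  0.001] rows 0.3
(-6, -29, 0) shift [-4.8 -0.2  2.5] turn [-0.     0.095  0.001] rows 0.8
(-9, -29, 0) shift [-8.  -0.2  4.3] turn [-0.     0.148  0.001] rows 1.2
```

>>> send_rows:
  moves:
    - [[2,0,-0.5],[0,0,0],20]
    - [[2,0,-0.5],[0,0,0],20]
    - [[-1,0,0.5],[0,0.043,0],20]
    - [[-2.8,0,1.2],[0,0.07,0],20]
    - [[-4.5,0,2],[0,0.095,0],20]
    - [[-4.5,0,2],[0,0.095,0],20]
    - [[-4.5,0,2],[0,0.095,0],20]

```text
clock: 20.63
eef_pos: [0.4781, -0.1706, 0.0954]
tool_rot: [0.182, 0.982, 0.01, -0.052]
ft_force: [-1.9, 0.8, 20.0]
grip_width: 0.0243
```

```bash
python3 fs.py "[(-6,-29,0),(-6,-26,0)]"
```

```text
[-2.6  18.83  0.18  0.57 -0.02]
phi -6.0 az -21.0 f -30.3 lat 0.2 zp 2.2 Fx -2.95 Fy -0.57 Fz 18.95 w 23.8 t 21.03
(-6, -29, 0) shift [-1.5 -0.2  2. ] turn [-0.    -0.001  0.   ] rows 0.1
(-6, -26, 0) shift [-4.4 -0.2  1.7] turn [-0.    -0.001  0.   ] rows 0.1
```

>>> send_rows:
  moves:
    - [[0.5,0,-0.7],[0,0,0],20]
    - [[0.5,0,-0.7],[0,0,0],20]
    - [[0.5,0,-0.7],[0,0,0],20]

```text
clock: 21.28
eef_pos: [0.4773, -0.1703, 0.0961]
tool_rot: [0.182, 0.982, 0.01, -0.052]
ft_force: [2.8, -1.3, 5.6]
grip_width: 0.0239
```

```bash
python3 fs.py "[]"
```

```text
[ 2.02  6.07 -0.14 -0.37 -0.  ]
phi -6.1 az -21.0 f -31.2 lat 0.2 zp 2.8 Fx 2.05 Fy -0.46 Fz 7.01 w 24.4 t 21.68
```

>>> send_rows:
  moves:
    - [[-1,0,-0.4],[0,0,0],20]
    - [[-2,0,-0.6],[0,0,0],20]
    - [[-3,0,-0.8],[0,0,0],20]
    - [[-3,0,-0.8],[0,0,0],20]
    - [[-3,0,-0.8],[0,0,0],20]

```text
clock: 22.1
eef_pos: [0.479, -0.1709, 0.096]
tool_rot: [0.182, 0.982, 0.01, -0.054]
ft_force: [0.7, -0.1, 6.1]
grip_width: 0.0243
```

```bash
python3 fs.py "[]"
```

```text
[ 0.17  6.33 -0.05 -0.09 -0.01]
phi -6.3 az -21.0 f -29.6 lat 0.2 zp 2.9 Fx 1.03 Fy -0.5 Fz 5.64 w 24.1 t 22.5
```

>>> send_rows:
  moves:
    - [[-1,0,-1.2],[0,0,0],20]
    - [[-2,0,-1.6],[0,0,0],20]
    - [[-3,0,-2],[0,0,0],20]
    - [[-4,0,-2.1],[0,0,0],20]
    - [[-4,0,-2.1],[0,0,0],20]

```text
clock: 22.92
eef_pos: [0.4826, -0.1723, 0.097]
tool_rot: [0.182, 0.982, 0.01, -0.055]
ft_force: [1.9, -1.3, -2.1]
grip_width: 0.0239
```

```bash
python3 fs.py "[]"
```

```text
[ 2.31 -1.77 -0.21 -0.54  0.  ]
phi -6.3 az -21.0 f -25.6 lat 0.2 zp 4.5 Fx 1.53 Fy 0.57 Fz -1.67 w 24.0 t 23.32
```

The cell now slides forward freely with the spring at about 7 mm and a slight downward force, so the button end is under the lip. I'll lower 1.5 mm, ease forward and let go.

>>> send_rows:
  moves:
    - [[-0.5,0,1],[0,0,0],20]
    - [[-0.7,0,1.5],[0,0,0],20]
    - [[-0.7,0,1.5],[0,0,0],20]
    - [[-0.7,0,1.5],[0,0,0],28]
    - [[-0.7,0,1.5],[0,0,0],36]
    - [[-0.7,0,1.5],[0,0,0],44]
    - [[-0.7,0,1.5],[0,0,0],44]
    - [[-0.7,0,-20],[0,0,0],44]
    - [[-0.7,0,-50],[0,0,0],44]
    - [[-0.7,0,-85],[0,0,0],44]
    - [[-0.7,0,-120],[0,0,0],44]
    - [[-0.7,0,-130],[0,0,0],44]

```text
clock: 24.32
eef_pos: [0.4992, -0.1786, 0.2323]
tool_rot: [0.182, 0.982, 0.009, -0.05]
ft_force: [0.8, 0.1, 0.2]
grip_width: 0.0441
```

```bash
python3 - <<'E'
from h import *
st(); plan([.606,.19,.30],rot(160.2)); plan([.40,.05,.25],rot(69))
E
```

```text
t 24.3167 q [-0.345  0.406  0.045  1.31   0.002  0.021] 
g [ 0.4941 -0.1767  0.1786] y [ 0.358  0.934 -0.   ] z [-0.094  0.036 -0.995] F [0.8 0.1 0.2] M [-0.06 -0.17 -0.02] w 44.1
shift [  44.3  382.4 -117.8] turn [ 0.08  -0.079 -1.59 ] rows 12.8
shift [180.8 177.9 -53.7] turn [-0.    -0.101  0.001] rows 6.2
```

```bash
python3 - <<'E'
from h import *
plan([.615,.189,.30],rot(-11.5))
E
```

```text
shift [  35.6  384.7 -118.7] turn [-0.071 -0.084  1.404] rows 11.3
```

>>> send_rows:
  moves:
    - [[0,10,-40],[0,0,0.1],36]
    - [[0,20,-80],[0,0,0.2],36]
    - [[10,40,-119],[-0.071,-0.084,1.404],36]
    - [[36,385,-119],[-0.071,-0.084,1.404],36]
    - [[36,385,-119],[-0.071,-0.084,1.404],36]
    - [[36,385,-119],[-0.071,-0.084,1.404],36]
    - [[36,385,-119],[-0.071,-0.084,1.404],36]
    - [[36,385,-119],[-0.071,-0.084,1.404],36]
    - [[36,385,-119],[-0.071,-0.084,1.404],36]
    - [[36,385,-119],[-0.071,-0.084,1.404],36]
    - [[36,385,-119],[-0.071,-0.084,1.404],36]
    - [[36,385,-119],[-0.071,-0.084,1.404],36]

```text
clock: 25.32
eef_pos: [0.6148, 0.1919, 0.3538]
tool_rot: [0.77, 0.638, -0.0, -0.001]
ft_force: [-1.1, -1.1, -0.3]
grip_width: 0.036
```

```bash
python3 - <<'E'
from h import *
st(); plan([.615,.189,.30],rot(-11.5)); plan([.615,.189,.223],rot(-11.5))
def d(n,roi,s):
    im=crop(n,*roi,s); return (255*(im/255.)**1.5).astype(np.uint8)
cv2.imwrite("pics/p12.png",np.hstack([d("top",(290,200,40,52),10),d("side",(230,210,40,52),10)]))
T=camera("top"); 
s=T[205:250,292:330]
bright=(s.min(2)>0)
# dark sleeve mask
m=(s.max(2)<90).astype(np.uint8); k,l,q,c=cv2.connectedComponentsWithStats(m)
for i in range(1,k): print(q[i],(c[i]+[292,205]).round(2))
a=np.radians(AX); ex=np.array([np.cos(a),np.sin(a),0])
for x in(-25,-8,8,23.5,25): print(x,prj("top",SEAT+x*1e-3*ex).round(2),prj("side",SEAT+x*1e-3*ex).round(2))
E
```

```text
t 25.3167 q [3.020e-01 5.400e-01 5.760e-01 1.608e+00 1.000e-03 2.061e+00] 
g [0.6148 0.1919 0.2998] y [ 0.982 -0.187 -0.001] z [-0.001  0.001 -1.   ] F [-1.1 -1.1 -0.3] M [ 0.   -0.05 -0.04] w 36.0
shift [-2.8  0.7 -0.2] turn [-0.001 -0.001  0.013] rows 0.1
shift [-2.9  0.8 76.8] turn [-0.001 -0.001  0.013] rows 1.8
[16  0  1  1  1] [308. 205.]
[15  2 15  7 23] [313.87 210.13]
[11 18 10 12 79] [308.  228.7]
[  0  33  38  12 218] [307.05 246.19]
-25 [306.34 234.15] [243.05 230.26]
-8 [308.11 228.82] [247.84 229.94]
8 [309.76 223.84] [252.34 229.64]
23.5 [311.36 219.03] [256.69 229.35]
25 [311.51 218.56] [257.11 229.32]
```

View pics/p12.png

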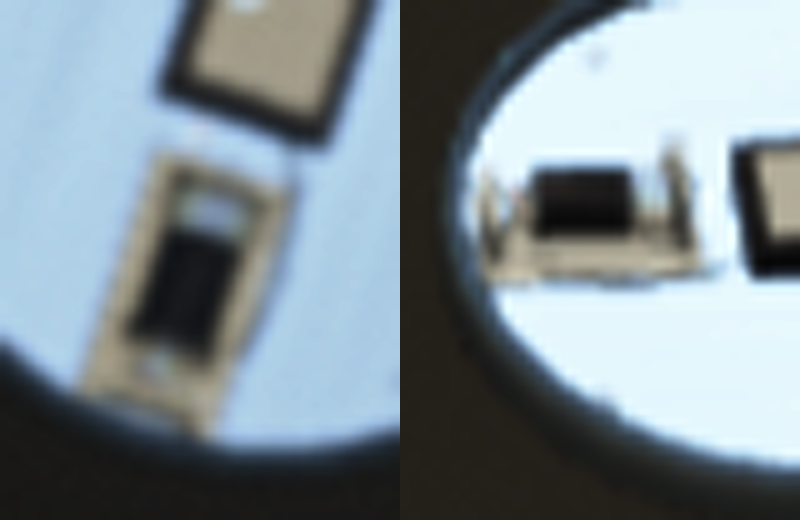

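The cell lies straight and level in the cradle. The sleeve spans (530–632, 170–235) in the side crop, matching the projected fitted pose (flat end predicted 243.05 px, seen about 242.8), with the bright end going under the lip. Now the lid.

>>> send_rows:
  moves:
    - [[-3,1,30],[0,0,0.013],36]
    - [[-3,1,55],[0,0,0.013],36]
    - [[-3,1,70],[0,0,0.013],36]
    - [[-3,1,76],[0,0,0.013],36]
    - [[-3,1,76],[0,0,0.013],30]
    - [[-3,1,76],[0,0,0.013],20]
    - [[-3,1,76],[0,0,0.013],12]
    - [[-3,1,76],[0,0,0.013],8]
    - [[-3,1,76],[0,0,0.013],8]
    - [[-3,1,76],[0,0,0.013],8]

```text
clock: 26.3
eef_pos: [0.614, 0.1893, 0.278]
tool_rot: [0.771, 0.637, -0.001, -0.002]
ft_force: [-5.2, -0.4, 2.0]
grip_width: 0.0095
```

```bash
python3 - <<'E'
from h import *
st()
H=np.array([.5779,.1961]); ex=np.array([.9815,-.191]); o=readout.get_obs(); R=Ro.from_quat(o["tool_rot"]); g=o["eef_pos"]+R.apply([0,0,.054])
r=(g[:2]-H)@ex; th0=np.arctan2(g[2]-.05,-r)-.034; print("theta",th0, np.hypot(r,g[2]-.05))
th0=1.75
for t in np.arange(1.7,-.06,-.07): 
    d=np.r_[ex*(-.177)*(np.cos(t+.034)-np.cos(th0+.034)),.177*(np.sin(t+.034)-np.sin(th0+.034))]
    print(t.round(2),(R.inv().apply(d)*1e3).round(1))
E
```

```text
t 26.3 q [2.980e-01 5.450e-01 3.910e-01 1.420e+00 2.000e-03 2.059e+00] 
g [0.6138 0.1893 0.224 ] y [ 0.982 -0.189 -0.004] z [-0.004  0.001 -1.   ] F [-5.2 -0.4  2. ] M [-0.18  1.09 -0.18] w 9.5
theta 1.743664208850455 0.17782378582107464
1.7 [ 0.  -8.7 -1.6]
1.63 [  0.  -21.   -3.2]
1.56 [  0.1 -33.4  -3.8]
1.49 [  0.1 -45.7  -3.6]
1.42 [  0.1 -58.1  -2.6]
1.35 [  0.1 -70.3  -0.7]
1.28 [  0.2 -82.4   2.1]
1.21 [  0.2 -94.2   5.7]
1.14 [   0.2 -105.8   10.2]
1.07 [   0.2 -117.    15.4]
1.0 [   0.2 -127.9   21.4]
0.93 [   0.3 -138.3   28.1]
0.86 [   0.3 -148.2   35.6]
0.79 [   0.3 -157.5   43.7]
0.72 [   0.3 -166.3   52.5]
0.65 [   0.3 -174.4   61.8]
0.58 [   0.3 -181.8   71.7]
0.51 [   0.4 -188.6   82.1]
0.44 [   0.4 -194.6   93. ]
0.37 [   0.4 -199.8  104.2]
0.3 [   0.4 -204.2  115.8]
0.23 [   0.4 -207.8  127.6]
0.16 [   0.4 -210.6  139.7]
0.09 [   0.4 -212.5  151.9]
0.02 [   0.4 -213.5  164.3]
-0.05 [   0.4 -213.7  176.7]
```

>>> send_rows:
  moves:
    - [[0,-8.5,-1.5],[0,0,0],8]
    - [[0,-21,-3],[0,0,0],8]
    - [[0,-33.5,-4],[0,0,0],8]
    - [[0,-46,-3.5],[0,0,0],8]
    - [[0,-58,-2.5],[0,0,0],8]
    - [[0,-70,-0.5],[0,0,0],8]
    - [[0,-82.5,2],[0,0,0],8]
    - [[0,-94,5.5],[0,0,0],8]
    - [[0,-106,10],[0,0,0],8]
    - [[0,-117,15.5],[0,0,0],8]
    - [[0,-128,21.5],[0,0,0],8]
    - [[0,-128,21.5],[0,0,0],8]

```text
clock: 27.3
eef_pos: [0.4869, 0.2155, 0.2585]
tool_rot: [0.77, 0.638, 0.001, -0.003]
ft_force: [-2.0, 3.8, 1.6]
grip_width: 0.0091
```

```bash
cat > lid.py <<'E'
from h import *
st()
H=np.array([.5779,.1961]); ex=np.array([.9815,-.191]); o=readout.get_obs(); R=Ro.from_quat(o["tool_rot"]); g=o["eef_pos"]+R.apply([0,0,.054])
r=(g[:2]-H)@ex; th0=np.arctan2(g[2]-.05,-r)-.034; print("theta",th0, np.hypot(r,g[2]-.05))
for t in np.arange(th0-.07,-.06,-.08): 
    q=np.r_[H-ex*.177*np.cos(t+.034),.05+.177*np.sin(t+.034)]
    print(t.round(2),(R.inv().apply(q-g)*1e3).round(1))
E
python3 lid.py
```

```text
t 27.3 q [0.414 0.328 0.004 1.246 0.006 2.173] 
g [0.4868 0.2158 0.2045] y [ 0.982 -0.187 -0.003] z [-0.002  0.006 -1.   ] F [-2.   3.8  1.6] M [ 0.84  0.38 -0.19] w 9.1
theta 0.9941090430228385 0.1803657351539142
0.92 [-1.9 -8.6  9.7]
0.84 [ -1.9 -19.8  18.3]
0.76 [ -1.9 -30.3  27.8]
0.68 [ -2.  -40.   38.1]
0.6 [ -2.  -48.9  49.1]
0.52 [ -2.  -56.8  60.9]
0.44 [ -2.  -63.8  73.2]
0.36 [ -2.1 -69.7  86. ]
0.28 [ -2.1 -74.7  99.3]
0.2 [ -2.2 -78.5 112.9]
0.12 [ -2.3 -81.3 126.8]
0.04 [ -2.3 -82.9 140.9]
-0.04 [ -2.4 -83.4 155. ]
```

>>> send_rows:
  moves:
    - [[-1,-8.5,8.5],[0,0,0],8]
    - [[-1,-19.5,17.5],[0,0,0],8]
    - [[-1,-30,27],[0,0,0],8]
    - [[-1,-40,37.5],[0,0,0],8]
    - [[-1,-49,48.5],[0,0,0],8]
    - [[-1,-57,60.5],[0,0,0],8]
    - [[-1,-64,73],[0,0,0],8]
    - [[-1,-70,86],[0,0,0],8]
    - [[-1,-75,99],[0,0,0],8]
    - [[-1,-78.5,113],[0,0,0],8]
    - [[-1,-79,115],[0,0,0],8]

```text
clock: 28.22
eef_pos: [0.4091, 0.2315, 0.1437]
tool_rot: [0.77, 0.638, 0.003, -0.004]
ft_force: [-0.7, 4.7, 1.2]
grip_width: 0.0097
```

```bash
python3 lid.py
```

```text
t 28.2167 q [ 0.511  0.318 -0.341  0.907  0.008  2.269] 
g [0.4091 0.232  0.0897] y [ 0.983 -0.186 -0.001] z [ 0.    0.01 -1.  ] F [-0.7  4.7  1.2] M [ 0.7  -0.03 -0.15] w 9.7
theta 0.19208963365904216 0.17700984103760187
0.12 [-3.1 -2.3 12.1]
0.04 [-3.2 -3.9 26.2]
-0.04 [-3.4 -4.4 40.3]
```

>>> send_rows:
  moves:
    - [[-1,-1,6],[0,0,0],8]
    - [[-1,-2,12],[0,0,0],8]
    - [[-1,-3,17],[0,0,0],8]
    - [[-1,-3.5,22],[0,0,0],8]
    - [[-1,-4,26],[0,0,0],8]
    - [[-1,-4,29],[0,0,0],8]
    - [[-1,-4,31],[0,0,0],8]
    - [[-1,-4,33],[0,0,0],8]
    - [[-1,-4,35],[0,0,0],8]
    - [[-1,-4,35],[0,0,0],8]
    - [[-1,-4,35],[0,0,0],8]

```text
clock: 29.13
eef_pos: [0.4049, 0.2322, 0.1085]
tool_rot: [0.77, 0.638, 0.004, -0.004]
ft_force: [-4.0, 5.6, 1.0]
grip_width: 0.0092
```

```bash
python3 lid.py
```

```text
t 29.1333 q [ 0.516  0.36  -0.392  0.813  0.01   2.274] 
g [0.4049 0.2329 0.0545] y [ 0.983 -0.186 -0.002] z [-0.     0.011 -1.   ] F [-4.   5.6  1. ] M [ 0.98  0.4  -0.24] w 9.2
theta -0.00830438853949807 0.17687542763999045
```

>>> send_rows:
  moves:
    - [[0,0,1.5],[0,0,0],8]
    - [[0,0,3],[0,0,0],8]
    - [[0,0,4.5],[0,0,0],8]
    - [[0,0,4.5],[0,0,0],8]

```text
clock: 29.47
eef_pos: [0.4048, 0.2324, 0.1073]
tool_rot: [0.77, 0.638, 0.004, -0.005]
ft_force: [-11.0, -2.2, 29.0]
grip_width: 0.0087
```

```bash
python3 lid.py
```

```text
t 29.4667 q [ 0.516  0.361 -0.395  0.808  0.011  2.274] 
g [0.4049 0.2331 0.0533] y [ 0.983 -0.186 -0.002] z [ 0.001  0.013 -1.   ] F [-11.   -2.2  29. ] M [-0.34  2.19 -0.16] w 8.7
theta -0.015419492635090605 0.17692468699962835
```

Fz has risen to 29 N, so the lid is firmly shut. I'll ease off, open and withdraw.

>>> send_rows:
  moves:
    - [[0,0,-0.5],[0,0,0],8]
    - [[0,0,-0.5],[0,0,0],14]
    - [[0,0,-0.5],[0,0,0],22]
    - [[0,0,-0.5],[0,0,0],28]
    - [[0,0,-0.5],[0,0,0],28]
    - [[0,0,-20],[0,0,0],28]
    - [[0,0,-50],[0,0,0],28]
    - [[0,0,-90],[0,0,0],28]
    - [[0,0,-130],[0,0,0],28]
    - [[0,0,-170],[0,0,0],28]
    - [[-20,-40,-190],[0,0,0],28]
    - [[-20,-40,-190],[0,0,0],28]

```text
clock: 30.47
eef_pos: [0.3605, 0.2174, 0.3008]
tool_rot: [0.77, 0.638, 0.006, -0.004]
ft_force: [-0.6, 0.2, -1.3]
grip_width: 0.0279
```

```bash
python3 - <<'E'
from h import *
st()
im=camera("top"); hs=im[...,0].astype(int)-im[...,2]; m=((hs>55)&(im[...,0]>110)).astype(np.uint8); m[:, :120]=0;m[:,240:]=0;m[:170]=0;m[270:]=0
print("lid top px",m.sum())
for n,(u,v) in dict(top=(307.9,228),side=(247.6,230)).items(): pass
s=im[220:238,292:330]; k,l,q,c=cv2.connectedComponentsWithStats((s.max(2)<90).astype(np.uint8)); print([(q[i][4],(c[i]+[292,220]).round(1)) for i in range(1,k) if q[i][4]>20])
# side view: lid shut? compare lid region with first picture; also other objects
o=cv2.cvtColor(cv2.resize(cv2.imread("pics/side0.png"),(512,384),interpolation=cv2.INTER_AREA),cv2.COLOR_BGR2RGB).astype(int)
d=np.abs(camera("side").astype(int)-o).max(2)>60; k,l,q,c=cv2.connectedComponentsWithStats(d.astype(np.uint8)); print("side",[list(map(int,q[i])) for i in range(1,k) if q[i][4]>25])
o=cv2.cvtColor(cv2.resize(cv2.imread("pics/top0.png"),(512,384),interpolation=cv2.INTER_AREA),cv2.COLOR_BGR2RGB).astype(int)
d=np.abs(im.astype(int)-o).max(2)>60; k,l,q,c=cv2.connectedComponentsWithStats(d.astype(np.uint8)); print("top",[list(map(int,q[i])) for i in range(1,k) if q[i][4]>25])
E
```

```text
t 30.4667 q [ 0.537  0.078 -0.199  1.282  0.01   2.295] 
g [0.3608 0.2182 0.2469] y [ 0.983 -0.186  0.002] z [ 0.004  0.015 -1.   ] F [-0.6  0.2 -1.3] M [-0.06  0.08 -0.01] w 27.9
lid top px 3817
[(np.int32(79), array([308. , 228.7]))]
side [[27, 0, 59, 53, 1371], [60, 0, 121, 38, 1783], [136, 27, 7, 7, 34], [147, 37, 36, 33, 710], [35, 44, 7, 8, 39], [66, 48, 25, 18, 211], [39, 56, 14, 14, 140], [71, 64, 22, 13, 169], [158, 65, 23, 21, 265], [0, 73, 25, 68, 80], [46, 74, 7, 11, 50], [82, 75, 12, 5, 34], [49, 89, 12, 11, 100], [84, 94, 6, 8, 32], [0, 96, 68, 127, 2344], [91, 103, 8, 6, 32], [54, 105, 28, 70, 719], [87, 106, 5, 11, 26], [156, 106, 37, 29, 499], [39, 110, 30, 59, 568], [98, 174, 13, 15, 133], [74, 186, 23, 25, 224], [89, 189, 28, 34, 565], [243, 227, 13, 7, 75]]
top [[76, 217, 145, 167, 11691], [303, 221, 12, 15, 131], [137, 227, 11, 9, 70], [158, 235, 12, 6, 48], [150, 243, 13, 14, 93], [0, 376, 11, 5, 42], [242, 380, 11, 4, 27]]
```

The only differences from the first pictures are the arm and the fitted cell. The lid matches its shut picture, and the cell hasn't moved since release.

```bash
python3 -c "
from workcell import order
print(order.job_done())"
```

```text
the job is handed in; nothing more can be done
None
```

The stout cell is in the clock's holder and the box is shut, handed in at about 30.5 s on the robot's clock. I swung the lid over to its stop and lifted the cell from the left compartment. I pressed its flat end on the spring with the button raised about 45°, rolled the button end under the lip, let go, then lowered the lid without dropping it.

**Checks that passed:**
- **Cell:** in both views it lies straight and level. The flat end and sleeve edge are within about 1 mm of the fitted pose, the button end goes under the lip, and it had not moved since release.
- **Lid:** it was pressed onto the box until the force read about 29 N. The side view then matched the first picture.
- **Other things:** comparing with the first pictures, only the arm and the new cell had changed. The slim cell was not touched; I last saw it in its compartment when the box was open.

**What did not go to plan:**
- **Lip contact:** the first roll caught on the lip at about 30° (7 N), so I backed off and pressed the spring further. The cell seems to have pitched about 6° in the grip, so the tool went past level to seat it, pressing with up to about 19 N on the way.
- **Clock position:** my two estimates differed by about 6 mm. Matching the holder in the side view and the spring force settled it to about 1 mm.
- **Not checked directly:** I did not test the button on the contact; I judged it from the cell's position and the spring force of about 2.3 N before release.

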